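# Hang the microscope headsets in the push-latch cabinet

## Task

The teaching session at the microscopes is over and the headsets on the bench have just been wiped. Press the door of the headset cabinet so that its catch lets it swing open, then hang every headset over the rail on the inside of the door, bar through the arch, and leave the door wide open so that they dry. Leave the slide box, oil bottle and mug alone.

Things in the scene. Friction and masses are not known exactly. Their poses are not given: they have to be found in the camera images.
- cabinet_front (a point): White headset cabinet fixed to the bench, 385 wide, 225 deep, 210 mm high; the point is at bench height in the middle of its front; x points to its back, y to its left. A grey flush door without handle fills the front: 345 wide, 176 high, 12 mm thick, from 17 to 193 mm above the bench, hinged upright at its left edge seen from the robot. It swings out towards the robot, sweeping all within 345 mm of the hinge.
- door (a joint): Door angle, rad: 0 shut and caught, negative pressed in (to -0.026), 1.6 wide open. The catch lets go when the door is pressed in about 5 mm at the blue dot (it can go in 8 mm; 4 to 6 N). When the finger is taken away a damped spring swings the door open in about 3 s and holds it on a stop at 1.6 (yields to about 1.5 N at the free edge, then comes back). 
- door_press (a point): Centre of the blue dot (18 mm across) on the door's outer face, the place to press: 30 mm from the free edge, 36 mm below the door's top, 157 mm above the bench. A blue mark on the cabinet's roof edge stands right above it. Axes turn with the door: x square to the door into the cabinet, y along the door to the hinge, z up.
- door_mid (a point): Point on the door's outer face midway along its rail and level with it, 165 mm above the bench; axes as door_press. The middle of the rail's axis lies 112 mm from it along x: a level steel bar 16 mm thick on the door's inside, 100 mm off it, along y, 296 mm free between two bracket arms that close its ends. Door top is 28 mm above the axis. With the door open the rail stands in front of the cabinet, clear above.
- headset1_centre (a point): Headset, white shells (may be absent), rigid, 0.2 kg, stands on its cups as an arch 140 wide, 64 front to back, 150 mm high. Point: half-way up (75 mm), midway between the cups (64x24x70, 92 mm apart). z up, y cup to cup, x front to back (the bar's way). Grey crown pad 20 (x) x 56 (y) x 14 mm thick, its centre 68 mm above the point: grip across x. Hung, its underside lies on the bar.
- headset2_centre (a point): Headset, red shells (may be absent), rigid, 0.2 kg, stands on its cups as an arch 140 wide, 64 front to back, 150 mm high. Point: half-way up (75 mm), midway between the cups (64x24x70, 92 mm apart). z up, y cup to cup, x front to back (the bar's way). Grey crown pad 20 (x) x 56 (y) x 14 mm thick, its centre 68 mm above the point: grip across x. Hung, its underside lies on the bar.
- headset3_centre (a point): Headset, blue shells (may be absent), rigid, 0.2 kg, stands on its cups as an arch 140 wide, 64 front to back, 150 mm high. Point: half-way up (75 mm), midway between the cups (64x24x70, 92 mm apart). z up, y cup to cup, x front to back (the bar's way). Grey crown pad 20 (x) x 56 (y) x 14 mm thick, its centre 68 mm above the point: grip across x. Hung, its underside lies on the bar.
- headset4_centre (a point): Headset, orange shells (may be absent), rigid, 0.2 kg, stands on its cups as an arch 140 wide, 64 front to back, 150 mm high. Point: half-way up (75 mm), midway between the cups (64x24x70, 92 mm apart). z up, y cup to cup, x front to back (the bar's way). Grey crown pad 20 (x) x 56 (y) x 14 mm thick, its centre 68 mm above the point: grip across x. Hung, its underside lies on the bar.
- slidebox: Bystander: closed blue slide box 88 x 100 x 35 mm lying on the bench; origin at the centre of its underside.
- oil: Bystander: small amber oil bottle, 38 mm in diameter, 85 mm high, standing; origin at the centre of its underside.
- mug: Bystander: white mug, 82 mm in diameter, 95 mm high, standing; origin at the centre of its underside.

How it is judged:
By the outcome, as a careful person would: the job done as asked, in the order asked, and still so for the second after the job is handed in, with the robot touching nothing.
Of headset1, headset2, headset3, headset4 only 3 to 4 are there at a start; the rules pass over those that are not, and their reading is None.
At some moment in a run one of headset1, headset2, headset3, headset4 may be knocked a few centimetres aside while the robot is not near it.
It also fails if it takes over 208 s, if anything falls off the work surface, if the arm or the gripper's body presses on something with over 40 N, if the wrist force passes 120 N, or if a joint passes its speed limit or range.

## Robot

A 6-joint arm with a two-finger parallel gripper is mounted at the origin on the work surface. World frame = base frame: x ahead of the robot, y to its left, z up, the work surface at z = 0. Lengths are in m, angles in rad, forces in N, time in s.
With the tool pointing down it reaches from about 0.375 to 0.975 m from the base axis. Payload 3.8 kg.
Tool frame: the origin (TCP) lies on the centre line of the jaws, within the pads' length; the fingertips stand 17 mm ahead of it and the grasp point (between the pads) lies 2 mm behind it (bot.tip_extent is the distance from the TCP to the fingertips, in m); z points along the fingers, y is the line along which they close (so a half turn about z gives the same grasp; the last joint's range is limited). The gripper opens to 85 mm and grips with 20 to 120 N. Pads are 22 mm wide; open, the fingers measure 114 mm over their backs; the gripper's body (76 mm by 85 mm) begins 54 mm behind the grasp point. The pads swing forward as they close: fully open they stand 13 mm farther back than shut.
Start: joints at [-1.228, 0.264, 1.604, -0, 1.274, -0.037], TCP at [0.25, -0.627, 0.248] pointing down, gripper open.
Joint ranges: [-2.63, 2.63], [-0.94, 2.18], [0.31, 2.57], [-1.31, 4.45], [0, 2.66], [-2.55, 2.55]. Speed limits (rad/s): [2.57, 2.57, 3.14, 3.14, 3.14, 3.14].

## Interface

Orientations are given as a rotation vector (axis times angle).
In Python, from workcell import readout, read_camera, finish_job, bot gives the robot as it stands.
- The arm moves only by the tool jog_arm, never from a script. Its argument "deltas" is one flat list of numbers, 7 for each row, row after row: the shift along the tool's x, y, z in m, then the turn, a rotation vector about the tool's x, y, z in degrees, then the gripper command: -1 is shut, 1 is fully open, values between are in proportion. A call has 1 to 8 rows; each row is the pose to reach, as a shift and turn from the pose commanded when the call began, along the tool's axes at that moment; what a row does not reach only later rows make up. A row lasts 1/10 s, in which the tool goes at most 50 mm and 8.59 degrees, less where a joint would pass 70% of its speed; a pose out of reach is approached as far as the arm can. A call with a gripper value outside its range is refused whole. The fingers move at their own pace and stop on an object; "squeeze" is the grip in N (left out, the last holds). Time passes only in rows, so rows that repeat a pose let the fingers close. It gives the time, the measured TCP pose, the force, the opening and the grip force at its end, in the units of the state.
- readout.read_state(): the state, without advancing time (a new reading comes with each control period).
- read_camera(name): name is "side" or "top" or "wrist"; returns a dict with "color" (384x512x3 uint8, blue, green, red), "fx", "fy", "cx", "cy" (pixels), "origin" and "attitude" of the camera in the world. Camera axes: x right, y down, z forward; pixel columns grow to the right and rows downward; lengths in m; the calibration is good to about 2 mm. The wrist camera is an equidistant fisheye: a pixel r from the principal point sees the ray r / f radians off the axis. A picture is of the moment at which its call begins. There is no depth.
- finish_job(): hands the job in; it is judged then, once.
The state is a dict: "time": time; "q": joint angles; "joint_vel": joint speeds; "joint_torque": joint torques, N m; "tool_pos": TCP position; "tcp_rot": TCP orientation; "wrist_force": force on the tool from outside, world axes, zero at the start; "torque": the same for the moment, N m; "width": opening from 0.0 (shut) to 1.0 (fully open); "grip_force": force on a finger pad.
Only numpy, scipy, OpenCV 4.12 (cv2) and the standard library are available. Lean on these libraries where they do the work, as an engineer would, in place of code of your own. Each camera call takes 0.05 s, during which the arm holds its last target. There are 200 camera calls.

## Working session

There is one attempt and no reset: what is moved stays moved. The work goes in short steps, Python scripts to look and compute and a tool call to move; the robot and the scene stay as the last step left them, time stands still between calls to the robot, and variables do not carry over. Pictures are saved under pics/ and viewed, at most 14 in all, crops included, and the job is handed in when it is done.

Besides the shell and the picture viewer there is one more tool, called after ">>>" as a command line: name --argument value ..., lists and objects as JSON in quotes. jog_arm: Moves the arm, as the interface text tells. Its arguments: {"type":"object","properties":{"deltas":{"type":"array"},"squeeze":{"type":"number"}},"required":["deltas"]}

```bash
mkdir -p pics; ls; cat > h.py <<'E'
import numpy as np, cv2
from scipy.spatial.transform import Rotation as R
from workcell import readout, read_camera, finish_job, bot
def rot(a):
    a=np.array(a,float)
    return a if a.shape==(3,3) else (R.from_rotvec(a).as_matrix() if a.size==3 else R.from_quat(a).as_matrix())
def save(c,n): cv2.imwrite('pics/'+n+'.png',c['color'])
def ray(c,u,v,fish=False):
    x=(u-c['cx'])/c['fx'];y=(v-c['cy'])/c['fy']
    if fish:
        r=np.hypot(x,y); d=np.array([x/r*np.sin(r),y/r*np.sin(r),np.cos(r)]) if r>1e-9 else np.array([0,0,1.])
    else: d=np.array([x,y,1.])
    return rot(c['attitude'])@d
def onz(c,u,v,z,fish=False):
    d=ray(c,u,v,fish);o=np.array(c['origin']);return o+d*(z-o[2])/d[2]
def proj(c,p):
    q=rot(c['attitude']).T@(np.array(p)-np.array(c['origin']))
    return np.array([c['cx']+c['fx']*q[0]/q[2],c['cy']+c['fy']*q[1]/q[2]])
E
python3 - <<'E'
from h import *
import pickle
for n in('top','side'):
    c=read_camera(n);save(c,n+'0');pickle.dump(c,open(n+'.pkl','wb'));print(n,{k:v for k,v in c.items() if k!='color'})
print(readout.read_state())
E
```

```text
pics
top {'fx': 465.8587089837169, 'fy': 465.8587089837169, 'cx': 258.75913709024024, 'cy': 192.18983916511104, 'origin': array([0.27562158, 0.0839245 , 1.47037292]), 'attitude': array([-2.00084144,  2.20503893, -0.23905969])}
side {'fx': 389.6442777302685, 'fy': 389.6442777302685, 'cx': 258.96071547636143, 'cy': 191.49078052209327, 'origin': array([0.06211365, 0.69216693, 1.05401321]), 'attitude': array([-0.97286844,  2.56012605, -0.9567944 ])}
{'time': 0.1, 'q': array([-1.22791324e+00,  2.64659006e-01,  1.60525365e+00, -1.45856195e-05,
        1.27372597e+00, -3.68874053e-02]), 'joint_vel': array([ 0.00038902, -0.00137345, -0.00325705,  0.00015574,  0.0003509 ,
        0.00190646]), 'joint_torque': array([ 8.31079451e-04, -5.16705930e+01, -3.68589628e+01,  1.36751504e-05,
        6.33721560e-03, -1.65255670e-05]), 'tool_pos': array([ 0.2500136 , -0.62630099,  0.24709042]), 'tcp_rot': array([-3.08314040e+00, -5.92589023e-01,  5.11105751e-04]), 'wrist_force': array([0.83632023, 0.43422176, 0.26731861]), 'torque': array([ 0.03162426,  0.05848873, -0.00030266]), 'grip_force': 0.0, 'width': 0.9953529136083411}
```

View pics/top0.png

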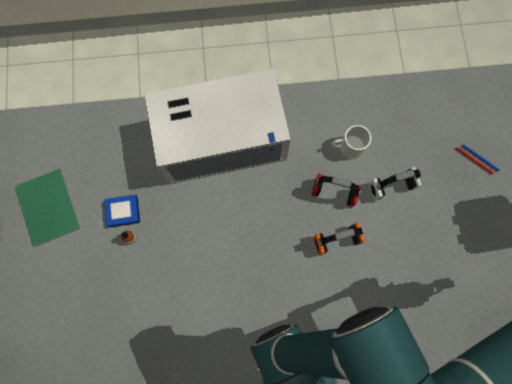

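View pics/side0.png

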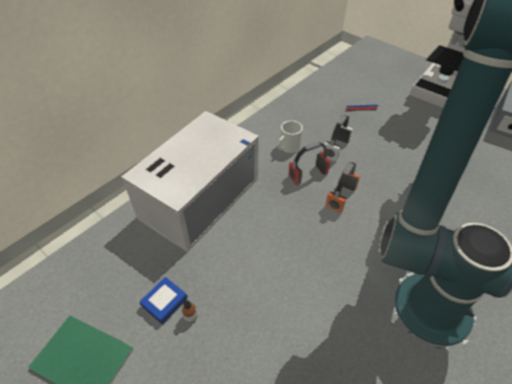

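The top view shows the cabinet at about (220,125), with red (337,188), white (397,182) and orange (339,238) headsets. The mug is at (356,139), the slide box at (121,211) and the oil at (127,237). I'll enlarge it next.

```bash
python3 - <<'E'
from h import *
import pickle
c=pickle.load(open('top.pkl','rb'))['color']
cv2.imwrite('pics/t1.png',cv2.resize(c[60:260,130:430],None,fx=2.66,fy=2.66,interpolation=cv2.INTER_CUBIC))
E
```

```text
(no output)
```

View pics/t1.png

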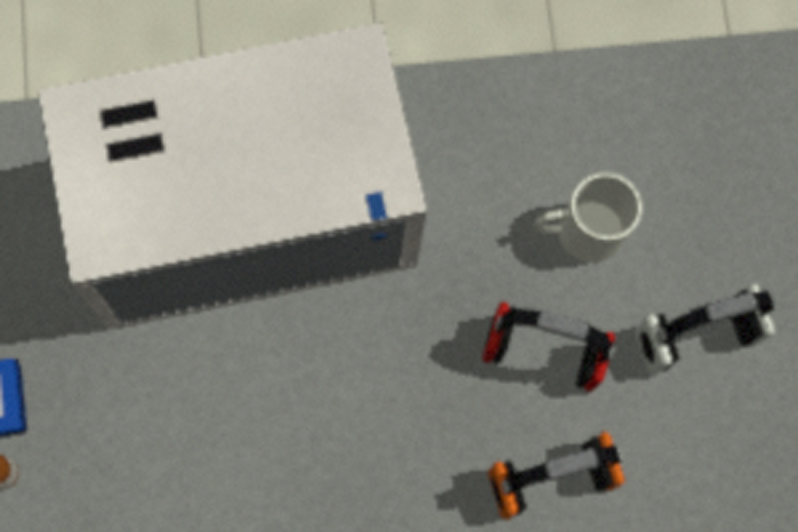

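```bash
cat > m.py <<'E'
from h import *
import pickle
c=pickle.load(open('top.pkl','rb'))
P=lambda u,v,z:onz(c,u/2.66+130,v/2.66+60,z)
bl,br,fr,fl=[P(*p,.21) for p in((40,93),(383,25),(425,212),(73,282))]
print(bl,br,fr,fl,np.linalg.norm(fr-fl),np.linalg.norm(bl-fl))
yd=(fl-fr)[:2]+(bl-br)[:2]; yd/=np.linalg.norm(yd); xd=np.array([yd[1],-yd[0]])
print('yaw cab',np.degrees(np.arctan2(xd[1],xd[0])))
mid=((fl+fr)/2)[:2]; L=lambda a,b:mid+a*xd+b*yd
print('front mid',mid,'mark',P(378,207,.21)[:2])
hinge=L(0,.1725);press=L(0,-.1425)
print('hinge',hinge,'press',press,'dist',np.hypot(*hinge),np.hypot(*press))
# hinge left (+y) ; opens: free edge sweeps from -y toward -x ; angle1.6
a=1.6
def door(a): # dir from hinge to free edge, inward normal
    d=-yd; r=lambda v,t:np.array([v[0]*np.cos(t)-v[1]*np.sin(t),v[0]*np.sin(t)+v[1]*np.cos(t)])
    return r(d,-a),r(xd,-a)
d,n=door(1.6);print('door dir',d,'in n',n)
rail=hinge+d*.1725+n*.112
print('rail mid',rail,'ends',rail-d*.148,rail+d*.148)
for k,p in dict(red=((537,318),(588,335)),white=((708,313),(755,297)),orange=((548,470),(597,456))).items():
    A,B=[P(*q,.15) for q in p];m=(A+B)/2;e=A-B
    print(k,m[:2].round(4),'len',np.linalg.norm(e).round(4),'yaw of y axis',np.degrees(np.arctan2(e[1],e[0])).round(1), 'dist from hinge',np.linalg.norm(m[:2]-hinge).round(3))
print('mug',P(606,205,.095)[:2])
E
python3 m.py; python3 -c "
from h import *
c=read_camera('wrist');save(c,'w0');print({k:v for k,v in c.items() if k!='color'});print(rot(readout.read_state()['tcp_rot']))"
```

```text
[0.88191828 0.36751666 0.21      ] [ 0.92527032 -0.01500858  0.21      ] [ 0.70391082 -0.03717925  0.21      ] [0.66314776 0.34184014 0.21      ] 0.3812050968350398 0.22027215113298468
yaw cab 6.302957063990087
front mid [0.68352929 0.15233045] mark [0.71446568 0.0122584 ]
hinge [0.66459127 0.32378773] press [0.69917374 0.01069182] dist 0.7392699473950188 0.699255484217762
door dir [-0.99673716 -0.08071578] in n [ 0.08071578 -0.99673716]
rail mid [0.50169428 0.1982297 ] ends [0.64921138 0.21017564] [0.35417718 0.18628377]
red [ 0.5782 -0.1782] len 0.0584 yaw of y axis 65.2 dist from hinge 0.509
white [ 0.5842 -0.3662] len 0.0558 yaw of y axis 103.4 dist from hinge 0.695
orange [ 0.4281 -0.1686] len 0.055 yaw of y axis 100.3 dist from hinge 0.546
mug [ 0.73072615 -0.25935303]
{'fx': 297.3186396354542, 'fy': 297.3186396354542, 'cx': 252.83876018300018, 'cy': 192.27175318688887, 'origin': array([ 0.32750828, -0.59607266,  0.37407751]), 'attitude': array([ 2.36462875, -1.60116367, -0.26966972])}
[[ 9.28733804e-01  3.70746729e-01 -6.20634789e-04]
 [ 3.70747243e-01 -9.28732222e-01  1.71493617e-03]
 [ 5.94034478e-05 -1.82281783e-03 -9.99998337e-01]]
```

View pics/w0.png

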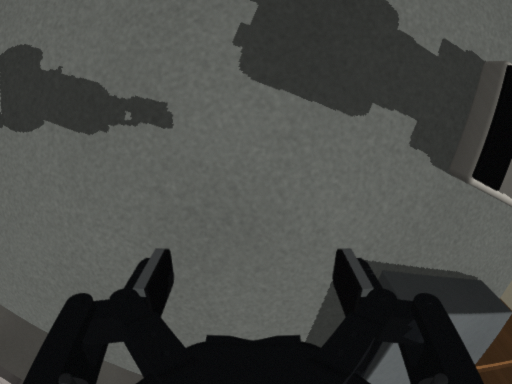

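>>> jog_arm --deltas '[0.555,-0.447,-0.022,0,0,15.5,-1,0.555,-0.447,-0.022,0,0,15.5,-1,0.555,-0.447,-0.022,0,0,15.5,-1,0.555,-0.447,-0.022,0,0,15.5,-1,0.555,-0.447,-0.022,0,0,15.5,-1,0.555,-0.447,-0.022,0,0,15.5,-1,0.555,-0.447,-0.022,0,0,15.5,-1,0.555,-0.447,-0.022,0,0,15.5,-1]'

```text
time: 0.95
tool_pos: [0.4469, -0.2766, 0.2605]
tcp_rot: [-3.137, -0.171, -0.0]
wrist_force: [0.5, -0.6, -0.1]
width: -0.001
grip_force: 0.0
```

```bash
python3 -c "
from h import *
delta((.60,-.005,.27),Rt(6.3,40))"
```

```text
t 0.9 delta [ 0.1817 -0.2533 -0.0094] [ 0.  40.  -0.1] dist 0.312 40.0 F [ 0.5 -0.6 -0.1] q [-0.6  -0.03  1.91  0.    1.26  0.86] w -0.001
```

>>> jog_arm --deltas '[0.182,-0.253,-0.009,0,40,0,-1,0.182,-0.253,-0.009,0,40,0,-1,0.182,-0.253,-0.009,0,40,0,-1,0.182,-0.253,-0.009,0,40,0,-1,0.182,-0.253,-0.009,0,40,0,-1,0.182,-0.253,-0.009,0,40,0,-1,0.182,-0.253,-0.009,0,40,0,-1,0.182,-0.253,-0.009,0,40,0,-1]'

```text
time: 1.75
tool_pos: [0.5998, -0.0045, 0.2693]
tcp_rot: [-2.912, -0.166, -1.059]
wrist_force: [-0.5, 0.1, 0.3]
width: 0.0
grip_force: 0.0
```

```bash
python3 -c "
from h import *
h=np.array([np.cos(np.radians(6.3)),np.sin(np.radians(6.3))]);pr=np.array([.6992,.0107])
p=pr-h*(.0194+.03);delta((*p,.163),Rt(6.3,40));print(p)
c=read_camera('side');save(c,'s1');cv2.imwrite('pics/s1c.png',cv2.resize(c['color'][60:250,150:400],None,fx=3,fy=3,interpolation=cv2.INTER_CUBIC))"
```

```text
t 1.8 delta [-0.0291 -0.004   0.1143] [-0.1  0.   0.2] dist 0.118 0.2 F [-0.5  0.1  0.3] q [-0.14 -0.26  2.23  0.33  0.51  1.08] w 0.0
[0.65009833 0.00527913]
```

View pics/s1c.png

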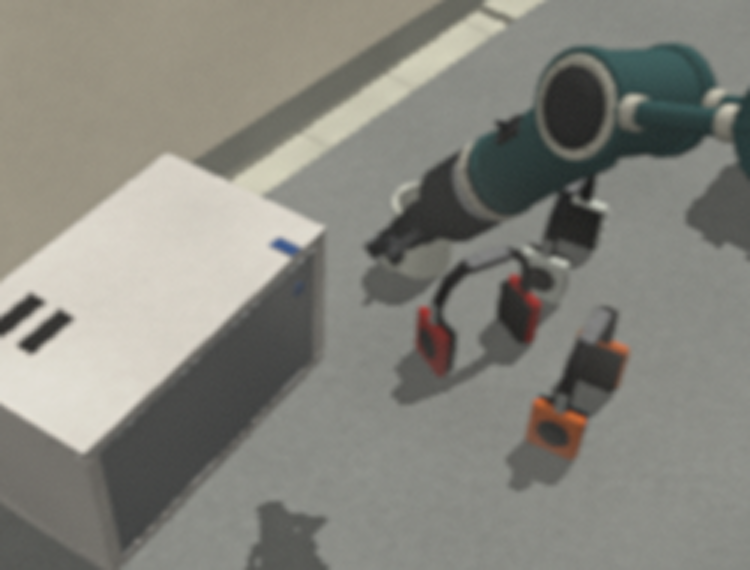

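The side view shows the dot at crop (299,288), which is about pixel (249.7,156). No blue headset is in sight. I'll approach to 30 mm.

>>> jog_arm --deltas '[-0.015,-0.002,0.04,0,0,0,-1,-0.029,-0.004,0.08,0,0,0,-1,-0.029,-0.004,0.114,0,0,0,-1,-0.029,-0.004,0.114,0,0,0,-1]'

```text
time: 2.2
tool_pos: [0.6479, 0.0012, 0.157]
tcp_rot: [-2.918, -0.156, -1.045]
wrist_force: [-0.6, 0.1, -0.0]
width: -0.0
grip_force: 0.0
```

```bash
python3 -c "
from h import *
c=read_camera('side');print(onz(c,249.7,156,.157))
h=np.array([np.cos(np.radians(6.3)),np.sin(np.radians(6.3))]);pr=np.array([.6992,.0107])
for e in(.03,.005,-.007):
  p=pr-h*(.0194+e);delta((*p,.163),Rt(6.3,40))
"
```

```text
[0.69493197 0.01120447 0.157     ]
t 2.2 delta [ 0.0034 -0.004  -0.0011] [ 0.   0.4 -0.2] dist 0.005 0.4 F [ 0.5 -0.3  1.5] q [-0.11 -0.01  2.25  0.55  0.27  0.87] w -0.001
t 2.2 delta [ 0.0226 -0.0041  0.0148] [ 0.   0.4 -0.2] dist 0.027 0.4 F [ 0.5 -0.3  1.5] q [-0.11 -0.01  2.25  0.55  0.27  0.87] w -0.001
t 2.2 delta [ 0.0319 -0.0041  0.0225] [ 0.   0.4 -0.2] dist 0.039 0.4 F [ 0.5 -0.3  1.5] q [-0.11 -0.01  2.25  0.55  0.27  0.87] w -0.001
```

>>> jog_arm --deltas '[0.009,-0.004,0.004,0,0,0,-1,0.016,-0.004,0.009,0,0,0,-1,0.018,-0.004,0.011,0,0,0,-1,0.02,-0.004,0.0125,0,0,0,-1,0.0215,-0.004,0.0138,0,0,0,-1,0.023,-0.004,0.015,0,0,0,-1]'

```text
time: 2.85
tool_pos: [0.6767, 0.0092, 0.1672]
tcp_rot: [-2.913, -0.159, -1.061]
wrist_force: [0.3, -0.0, -0.8]
width: 0.0
grip_force: 0.0
```

```bash
python3 -c "
from h import *
h=np.array([np.cos(np.radians(6.3)),np.sin(np.radians(6.3))]);pr=np.array([.6992,.0107])
for e in(.005,-.005):
  p=pr-h*(.0194+e);delta((*p,.163),Rt(6.3,40))
"
```

```text
t 2.9 delta [-0.0041  0.001   0.002 ] [ 0. -0. -0.] dist 0.005 0.0 F [ 0.3 -0.  -0.8] q [-0.08  0.03  2.19  0.49  0.26  0.94] w 0.0
t 2.9 delta [0.0036 0.001  0.0085] [ 0. -0. -0.] dist 0.009 0.0 F [ 0.3 -0.  -0.8] q [-0.08  0.03  2.19  0.49  0.26  0.94] w 0.0
```

>>> jog_arm --deltas '[-0.0015,0.001,0.004,0,0,0,-1,0,0.001,0.0055,0,0,0,-1,0.0015,0.001,0.0068,0,0,0,-1,0.0026,0.001,0.0077,0,0,0,-1,0.0036,0.001,0.0085,0,0,0,-1]'

```text
time: 3.35
tool_pos: [0.6832, 0.0092, 0.1614]
tcp_rot: [-2.914, -0.16, -1.055]
wrist_force: [-19.3, -4.7, 10.7]
width: -0.003
grip_force: 9.9
```

>>> jog_arm --deltas '[-0.023,0.015,-0.02,0,0,0,-1,-0.03,0.045,-0.04,0,0,0,-1,-0.01,0.08,-0.075,0,0,0,-1,0.015,0.12,-0.1,0,0,0,-1,0.04,0.15,-0.12,0,0,0,-1,0.04,0.15,-0.12,0,0,0,-1,0.04,0.15,-0.12,0,0,0,-1,0.04,0.15,-0.12,0,0,0,-1]'

```text
time: 4.15
tool_pos: [0.6542, -0.1441, 0.2784]
tcp_rot: [-2.913, -0.16, -1.056]
wrist_force: [-1.0, -0.2, -0.7]
width: -0.001
grip_force: 0.0
```

```bash
python3 -c "
from h import *
delta((.45,-.25,.33),Rt(6.3,0))"
```

```text
t 4.2 delta [-0.1316  0.0828 -0.1772] [ -0.1 -39.9  -0. ] dist 0.236 39.9 F [-1.  -0.2 -0.7] q [-0.41 -0.09  2.07  0.59  0.62  0.65] w -0.001
```

```bash
python3 -c "
from h import *
delta((.428,-.169,.33),Rt(95,0))"
```

```text
t 4.2 delta [-0.1417 -0.0002 -0.1854] [ 30.7 -31.5 -84.8] dist 0.233 95.5 F [-1.  -0.2 -0.7] q [-0.41 -0.09  2.07  0.59  0.62  0.65] w -0.001
```

>>> jog_arm --deltas '[-0.142,0,-0.185,30.7,-31.5,-84.8,1,-0.142,0,-0.185,30.7,-31.5,-84.8,1,-0.142,0,-0.185,30.7,-31.5,-84.8,1,-0.142,0,-0.185,30.7,-31.5,-84.8,1,-0.142,0,-0.185,30.7,-31.5,-84.8,1,-0.142,0,-0.185,30.7,-31.5,-84.8,1,-0.142,0,-0.185,30.7,-31.5,-84.8,1,-0.142,0,-0.185,30.7,-31.5,-84.8,1]'

```text
time: 4.95
tool_pos: [0.4279, -0.1688, 0.3289]
tcp_rot: [-2.526, -1.816, -0.33]
wrist_force: [0.0, 0.0, -0.3]
width: 1.002
grip_force: 0.0
```

```bash
python3 -c "
from h import *
delta((.428,-.169,.33),Rt(95,0))"
```

```text
t 5.0 delta [ 0.      0.0003 -0.0011] [  8.5  -8.8 -23.5] dist 0.001 26.5 F [ 0.   0.  -0.3] q [-0.57 -0.25  1.99  0.21  1.34 -0.29] w 1.002
```

>>> jog_arm --deltas '[0,0,0,8.5,-8.8,-23.5,1,0,0,0,8.5,-8.8,-23.5,1,0,0,0,8.5,-8.8,-23.5,1,0,0,0,8.5,-8.8,-23.5,1,0,0,0,8.5,-8.8,-23.5,1]'

```text
time: 5.45
tool_pos: [0.4286, -0.1683, 0.3291]
tcp_rot: [-2.129, -2.311, -0.004]
wrist_force: [0.7, -0.1, -0.6]
width: 0.999
grip_force: 0.0
```

```bash
python3 -c "
from h import *
delta((.428,-.169,.33),Rt(95,0))
c=read_camera('wrist');save(c,'w1')
import pickle;pickle.dump(c,open('w1.pkl','wb'))
t=read_camera('top')['color'];s=read_camera('side')['color']
cv2.imwrite('pics/ts.png',cv2.resize(np.vstack([t[60:300,100:450],s[60:300,100:450]]),None,fx=1.25,fy=1.25))"
```

```text
t 5.5 delta [-0.0007 -0.0006 -0.0009] [ 0.1 -0.1 -0.3] dist 0.001 0.3 F [ 0.7 -0.1 -0.6] q [-0.43 -0.19  1.93  0.    1.41 -0.51] w 0.999
```

View pics/w1.png

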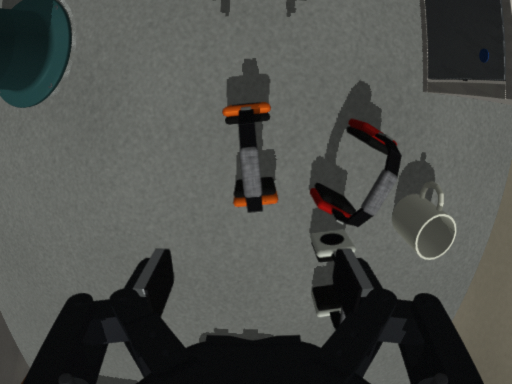

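View pics/ts.png

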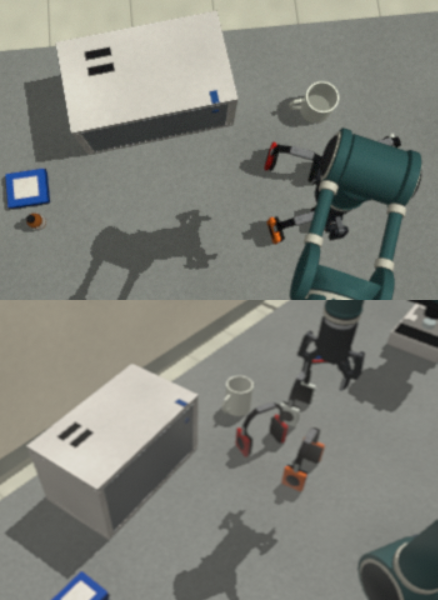

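The top and side views show the door still shut: the catch did not release. In the wrist view the dot is at (484,55), the orange pad at (251,173) and the red pad at (380,193). I'll refine the positions and press again.

```bash
python3 -c "
from h import *
import pickle
c=pickle.load(open('w1.pkl','rb'))
print('dot',onz(c,484,54.5,.157,True))
for n,a,b in(('or',(249,149),(253,197)),('red',(390,173),(369,213))):
  A=onz(c,*a,.15,True);B=onz(c,*b,.15,True);e=A-B;print(n,(A+B)/2,np.linalg.norm(e),np.degrees(np.arctan2(e[1],e[0])))
print('front corners bottom door-frame', onz(c,424,92,.0,True))
s=read_camera('side');print('dot side',onz(s,249.7,156,.157))
cv2.imwrite('pics/sd.png',cv2.resize(s['color'][120:220,180:280],None,fx=6,fy=6,interpolation=cv2.INTER_CUBIC))
h=np.array([np.cos(np.radians(6.3)),np.sin(np.radians(6.3))]);pr=np.array([.697,.0112])
p=pr-h*(.0194+.03);print(p);delta((*p,.31),Rt(6.3,40))
"
```

```text
dot [0.69789246 0.01341186 0.157     ]
or [ 0.42653807 -0.16914406  0.15      ] 0.053413129826010604 99.20624116312126
red [ 0.57722075 -0.1793163   0.15      ] 0.05334666526532536 72.19708126400698
front corners bottom door-frame [ 0.70806685 -0.03949564  0.        ]
dot side [0.69493197 0.01120447 0.157     ]
[0.64789833 0.00577913]
t 5.7 delta [0.1576 0.2328 0.0214] [-30.5  31.5  84.4] dist 0.282 95.1 F [ 1.  -0.9 -0.8] q [-0.43 -0.2   1.93  0.    1.41 -0.51] w 1.001
```

View pics/sd.png

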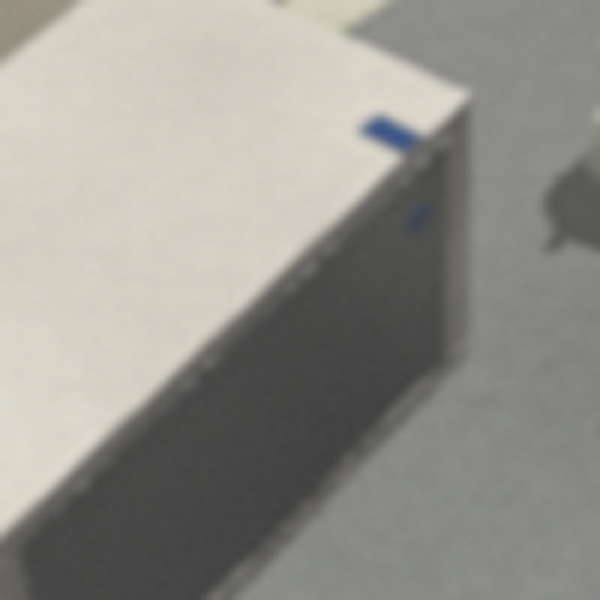

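Dot at about (0.697,0.012), so last time I only got about 4 mm in. I'll press deeper and dwell.

>>> jog_arm --deltas '[0.158,0.233,0.021,-30.5,31.5,84.4,-1,0.158,0.233,0.021,-30.5,31.5,84.4,-1,0.158,0.233,0.021,-30.5,31.5,84.4,-1,0.158,0.233,0.021,-30.5,31.5,84.4,-1,0.158,0.233,0.021,-30.5,31.5,84.4,-1,0.158,0.233,0.021,-30.5,31.5,84.4,-1,0.158,0.233,0.021,-30.5,31.5,84.4,-1,0.158,0.233,0.021,-30.5,31.5,84.4,-1]'

```text
time: 6.45
tool_pos: [0.6487, 0.0065, 0.3103]
tcp_rot: [-2.888, -0.822, -0.817]
wrist_force: [-0.2, 0.4, 0.5]
width: 0.002
grip_force: 0.0
```

```bash
python3 -c "
from h import *
delta((.648,.006,.2),Rt(6.3,40))
"
```

```text
t 6.5 delta [-0.0553 -0.0122  0.0946] [-8.4  8.6 23.1] dist 0.11 26.1 F [-0.2  0.4  0.5] q [-0.15 -0.1   1.96  0.33  0.82  0.7 ] w 0.002
```

>>> jog_arm --deltas '[0,0,0,-8.4,8.6,23.1,-1,0,0,0,-8.4,8.6,23.1,-1,0,0,0,-8.4,8.6,23.1,-1,-0.055,-0.012,0.095,-8.4,8.6,23.1,-1,-0.055,-0.012,0.095,-8.4,8.6,23.1,-1,-0.055,-0.012,0.095,-8.4,8.6,23.1,-1,-0.055,-0.012,0.095,-8.4,8.6,23.1,-1]'

```text
time: 7.15
tool_pos: [0.6462, 0.0055, 0.1971]
tcp_rot: [-2.916, -0.168, -1.049]
wrist_force: [0.2, 0.3, 1.0]
width: -0.005
grip_force: 0.0
```

```bash
python3 -c "
from h import *
h=np.array([np.cos(np.radians(6.3)),np.sin(np.radians(6.3))]);pr=np.array([.6975,.0118])
for e in(.008,0,-.01):
  p=pr-h*(.0194+e);print(p);delta((*p,.163),Rt(6.3,40))
"
```

```text
[0.67026547 0.00879328]
t 7.2 delta [-0.003  -0.0006  0.0418] [-0.2  0.4  0.2] dist 0.042 0.5 F [0.2 0.3 1. ] q [-0.1  -0.07  2.22  0.42  0.34  1.01] w -0.005
[0.67821716 0.00967115]
t 7.2 delta [ 0.0032 -0.0005  0.0469] [-0.2  0.4  0.2] dist 0.047 0.5 F [0.2 0.3 1. ] q [-0.1  -0.07  2.22  0.42  0.34  1.01] w -0.005
[0.68815677 0.0107685 ]
t 7.2 delta [ 0.0109 -0.0005  0.0533] [-0.2  0.4  0.2] dist 0.054 0.5 F [0.2 0.3 1. ] q [-0.1  -0.07  2.22  0.42  0.34  1.01] w -0.005
```

>>> jog_arm --deltas '[-0.003,0,0.025,0,0,0,-1,-0.003,0,0.042,0,0,0,-1,-0.003,0,0.042,0,0,0,-1,0,0,0.0445,0,0,0,-1,0.0015,0,0.0457,0,0,0,-1,0.003,0,0.047,0,0,0,-1,0.003,0,0.047,0,0,0,-1,0.003,0,0.047,0,0,0,-1]'

```text
time: 7.95
tool_pos: [0.6803, 0.0095, 0.1668]
tcp_rot: [-2.913, -0.171, -1.059]
wrist_force: [-1.9, -0.7, 2.2]
width: 0.002
grip_force: 1.2
```

>>> jog_arm --deltas '[0.0015,0,0.0013,0,0,0,-1,0.003,0,0.0026,0,0,0,-1,0.003,0,0.0026,0,0,0,-1]'

```text
time: 8.25
tool_pos: [0.6835, 0.01, 0.166]
tcp_rot: [-2.914, -0.172, -1.056]
wrist_force: [-10.9, -2.0, 8.2]
width: -0.002
grip_force: 5.8
```

>>> jog_arm --deltas '[0.001,0,0.0008,0,0,0,-1,0.0015,0,0.0013,0,0,0,-1,0.0015,0,0.0013,0,0,0,-1]'

```text
time: 8.55
tool_pos: [0.6849, 0.0102, 0.166]
tcp_rot: [-2.914, -0.172, -1.055]
wrist_force: [-16.7, -3.0, 10.4]
width: -0.001
grip_force: 8.3
```

```bash
python3 -c "
from h import *
s=read_camera('side')['color'];w=read_camera('wrist');save(w,'wp')
a=cv2.resize(s[110:210,190:320],(520,400),interpolation=cv2.INTER_CUBIC)
b=cv2.resize(w['color'],(267,200));im=np.zeros((600,520,3),np.uint8);im[:400]=a;im[400:,:267]=b
cv2.imwrite('pics/press.png',im);delta((.69,.01,.16),Rt(6.3,40))"
```

```text
t 8.7 delta [0.0001 0.0008 0.0078] [-0.2  0.2  0.4] dist 0.008 0.5 F [-16.   -3.   11.6] q [-0.08  0.05  2.17  0.49  0.27  0.94] w -0.002
```

View pics/press.png

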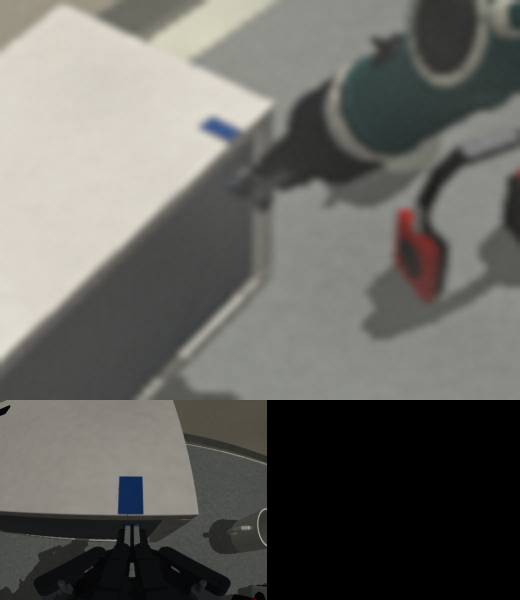

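The bright sill now visible under the door suggests it is pressed in. I'll go a little more, then retreat straight back.

>>> jog_arm --deltas '[0.001,0,0.0008,0,0,0,-1,0.0015,0,0.0013,0,0,0,-1,0.0015,0,0.0013,0,0,0,-1,0.0015,0,0.0013,0,0,0,-1]'

```text
time: 9.05
tool_pos: [0.6868, 0.0104, 0.1659]
tcp_rot: [-2.914, -0.172, -1.055]
wrist_force: [-16.2, -3.1, 10.8]
width: -0.003
grip_force: 8.2
```

>>> jog_arm --deltas '[-0.006,0,-0.005,0,0,0,-1,-0.02,0,-0.017,0,0,0,-1,-0.04,0,-0.034,0,0,0,-1]'

```text
time: 9.35
tool_pos: [0.6363, 0.0044, 0.1666]
tcp_rot: [-2.913, -0.172, -1.058]
wrist_force: [0.7, -1.3, 1.2]
width: -0.002
grip_force: 0.0
```

```bash
python3 -c "
from h import *
s=read_camera('side')['color'];w=read_camera('wrist');save(w,'wp2')
a=cv2.resize(s[110:210,190:320],(520,400),interpolation=cv2.INTER_CUBIC)
b=cv2.resize(w['color'],(267,200));im=np.zeros((600,520,3),np.uint8);im[:400]=a;im[400:,:267]=b
cv2.imwrite('pics/press2.png',im);delta((.62,-.15,.3),Rt(6.3,40))"
```

```text
t 9.4 delta [ 0.063   0.1524 -0.1239] [-0.2  0.3  0.4] dist 0.206 0.5 F [-2.4  0.1 -0.9] q [-0.11 -0.05  2.27  0.54  0.28  0.88] w -0.0
```

View pics/press2.png

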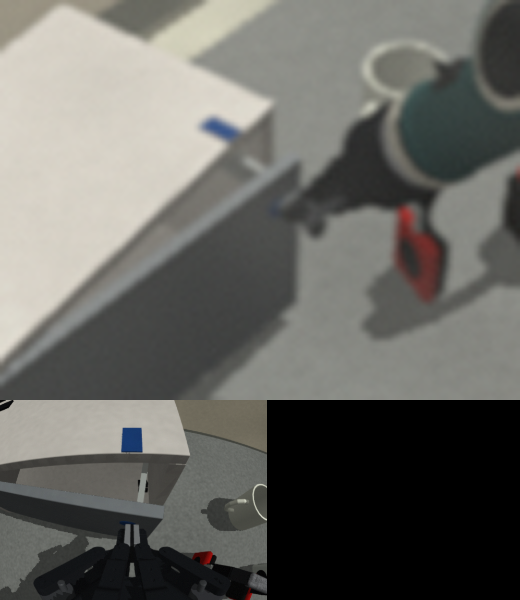

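The door is released and following the finger, so I'll clear out up and to the right.

>>> jog_arm --deltas '[-0.02,0.03,-0.03,0,0,0,-1,0.01,0.06,-0.06,0,0,0,-1,0.04,0.1,-0.09,0,0,0,-1,0.063,0.152,-0.124,0,0,0,-1,0.063,0.152,-0.124,0,0,0,-1,0.063,0.152,-0.124,0,0,0,-1]'

```text
time: 10.05
tool_pos: [0.6251, -0.1539, 0.3078]
tcp_rot: [-2.915, -0.167, -1.07]
wrist_force: [-0.9, 0.9, 0.8]
width: -0.0
grip_force: 0.0
```

```bash
python3 -c "
from h import *
delta((.4275,-.169,.33),Rt(99.5,0))"
```

```text
t 10.1 delta [-0.1367 -0.0069 -0.1451] [ 32.9 -30.6 -88.7] dist 0.199 99.4 F [-0.9  0.9  0.8] q [-0.46 -0.16  2.09  0.58  0.68  0.64] w -0.0
```

>>> jog_arm --deltas '[-0.137,-0.007,-0.145,32.9,-30.6,-88.7,1,-0.137,-0.007,-0.145,32.9,-30.6,-88.7,1,-0.137,-0.007,-0.145,32.9,-30.6,-88.7,1,-0.137,-0.007,-0.145,32.9,-30.6,-88.7,1,-0.137,-0.007,-0.145,32.9,-30.6,-88.7,1,-0.137,-0.007,-0.145,32.9,-30.6,-88.7,1,-0.137,-0.007,-0.145,32.9,-30.6,-88.7,1,-0.137,-0.007,-0.145,32.9,-30.6,-88.7,1]'

```text
time: 10.85
tool_pos: [0.4247, -0.1652, 0.3241]
tcp_rot: [-2.499, -1.833, -0.36]
wrist_force: [0.0, 0.7, -0.7]
width: 1.001
grip_force: 0.0
```

```bash
python3 -c "
from h import *
delta((.4275,-.169,.26),Rt(99.5,0))"
```

```text
t 10.8 delta [-0.0154 -0.0038  0.0623] [  9.4  -9.6 -26.9] dist 0.064 30.0 F [ 0.   0.7 -0.7] q [-0.59 -0.26  2.01  0.23  1.34 -0.33] w 1.001
```

>>> jog_arm --deltas '[-0.015,-0.004,0.062,9.4,-9.6,-26.9,1,-0.015,-0.004,0.062,9.4,-9.6,-26.9,1,-0.015,-0.004,0.062,9.4,-9.6,-26.9,1,-0.015,-0.004,0.062,9.4,-9.6,-26.9,1,-0.015,-0.004,0.062,9.4,-9.6,-26.9,1]'

```text
time: 11.35
tool_pos: [0.4279, -0.1673, 0.26]
tcp_rot: [-2.032, -2.396, -0.003]
wrist_force: [-0.6, 0.1, 0.3]
width: 1.001
grip_force: 0.0
```

```bash
python3 -c "
from h import *
delta((.4275,-.169,.156),Rt(99.5,0))
c=read_camera('wrist');save(c,'w3');import pickle;pickle.dump(c,open('w3.pkl','wb'))
t=read_camera('top');pickle.dump(t,open('top2.pkl','wb'))
im=np.zeros((600,700,3),np.uint8);im[:300,:700]=cv2.resize(c['color'][80:260,120:330],(350,300)).repeat(2,1)[:, :700] if 0 else 0
im[:300,:400]=cv2.resize(c['color'],(400,300));im[300:,:700]=cv2.resize(t['color'][60:231,100:499],(700,300),interpolation=cv2.INTER_CUBIC)
cv2.imwrite('pics/c3.png',im)"
```

```text
t 11.3 delta [-0.0018 -0.0008  0.104 ] [ 0.1 -0.1 -0.1] dist 0.104 0.1 F [-0.6  0.1  0.3] q [-0.43 -0.16  2.03  0.    1.27 -0.59] w 1.001
```

View pics/c3.png

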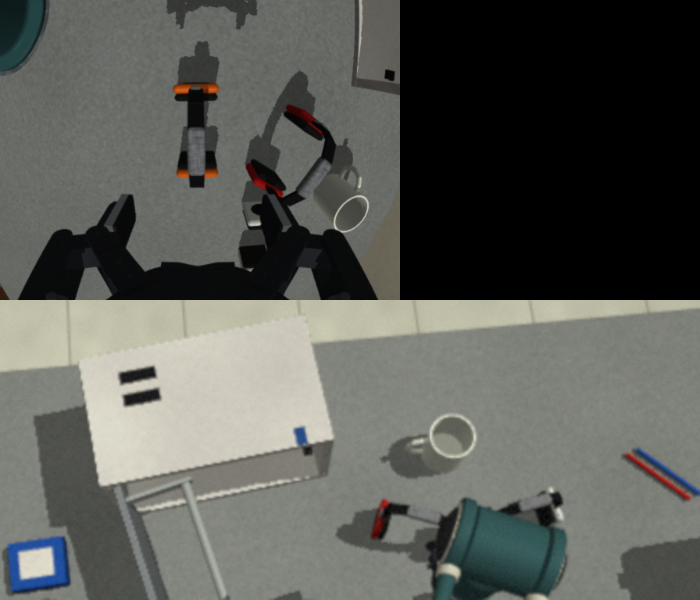

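The door is wide open with its rail out in front. The orange pad is at wrist (251,193) and aligned.

```bash
python3 -c "
from h import *
import pickle
c=pickle.load(open('w3.pkl','rb'))
s=512/400
A=onz(c,196*s,128*s,.15,True);B=onz(c,196.5*s,174.5*s,.15,True);e=A-B;m=(A+B)/2;print(m,np.linalg.norm(e),np.degrees(np.arctan2(e[1],e[0])))
delta((.4272,m[1],.156),Rt(99.5,0))
"
```

```text
[ 0.42608333 -0.16782232  0.15      ] 0.053478543043980094 99.89759178530296
t 11.4 delta [ 0.0002 -0.0008  0.1048] [ 0.2 -0.1 -0.3] dist 0.105 0.3 F [ 0.5 -0.2  0. ] q [-0.43 -0.16  2.03  0.    1.28 -0.59] w 0.998
```

>>> jog_arm --deltas '[0,0,0.04,0,0,0,1,0,0,0.08,0,0,0,1,0,0,0.104,0,0,0,1,0,0,0.104,0,0,0,-1,0,0,0.104,0,0,0,-1,0,0,0.104,0,0,0,-1,0,0,0.104,0,0,0,-1,0,0,0.104,0,0,0,-1]' --squeeze 40

```text
time: 12.25
tool_pos: [0.4294, -0.1699, 0.16]
tcp_rot: [2.032, 2.388, 0.005]
wrist_force: [-1.0, 0.6, 3.6]
width: 0.218
grip_force: 39.7
```

>>> jog_arm --deltas '[0,0,-0.02,0,0,0,-1,0,0,-0.06,0,0,0,-1,0,0,-0.1,0,0,0,-1,0,0,-0.15,0,0,0,-1,0,0,-0.2,0,0,0,-1,0,0,-0.2,0,0,0,-1]'

```text
time: 12.85
tool_pos: [0.4309, -0.1708, 0.3674]
tcp_rot: [2.024, 2.379, 0.011]
wrist_force: [0.6, -0.7, -1.4]
width: 0.219
grip_force: 39.6
```

```bash
python3 -c "
from h import *
import pickle
delta((.594,.05,.37),Rt(94.6,0))
c=read_camera('wrist');save(c,'w4');pickle.dump(c,open('w4.pkl','wb'))
t=pickle.load(open('top2.pkl','rb'))
im=np.zeros((600,640,3),np.uint8)
im[:300,:400]=cv2.resize(c['color'],(400,300));im[300:,:640]=cv2.resize(t['color'][150:270,120:376],(640,300),interpolation=cv2.INTER_CUBIC)
cv2.imwrite('pics/c4.png',im)"
```

```text
t 12.8 delta [ 0.1918  0.1963 -0.001 ] [1.  0.5 4.6] dist 0.274 4.7 F [ 0.6 -0.7 -1.4] q [-0.43 -0.21  1.88  0.    1.46 -0.59] w 0.219
```

View pics/c4.png

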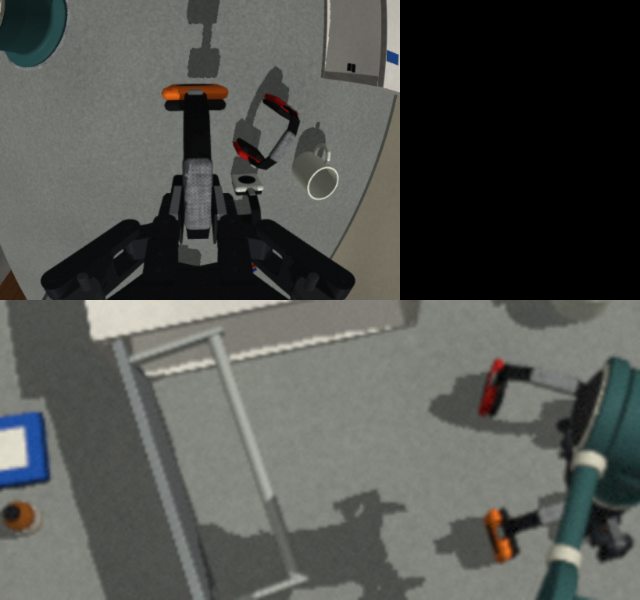

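Orange is lifted and hanging straight. The top view shows the rail from crop (217,335) to (293,577), so I'll compute its line.

```bash
cat > rail.py <<'E'
from h import *
import pickle
t=pickle.load(open('top2.pkl','rb'))
A,B=[onz(t,u/2.5+120,v/2.5+150,.173) for u,v in((217,337),(292,575))]
print(A,B,np.linalg.norm(A-B),'yaw',np.degrees(np.arctan2(*(A-B)[[1,0]])),'mid',(A+B)/2)
E
python3 rail.py
```

```text
[0.32392609 0.23116421 0.173     ] [0.07241892 0.17044319 0.173     ] 0.2587332614898963 yaw 13.573102949758274 mid [0.19817251 0.2008037  0.173     ]
```

```bash
sed -i 's#v/2.5+150#(v-300)/2.5+150#' rail.py; python3 rail.py
```

```text
[0.66413473 0.20675366 0.173     ] [0.38306518 0.14371097 0.173     ] 0.2880529007985291 yaw 12.64196765449616 mid [0.52359995 0.17523232 0.173     ]
```

```bash
cat > fit.py <<'E'
from h import *
import sys,pickle
t=read_camera('top') if len(sys.argv)<2 else pickle.load(open(sys.argv[1],'rb'))
g=cv2.GaussianBlur(cv2.cvtColor(t['color'],cv2.COLOR_BGR2GRAY).astype(np.float32),(3,3),0)
hinge=np.array([.6646,.3238])
def prof(th,off,z=.173,L=(-.13,.13)):
    d=np.array([-np.cos(th),-np.sin(th)]);n=np.array([-d[1],d[0]])  # n toward -y
    vals=[]
    for s in np.linspace(*L,60):
        p=hinge+d*(.1725+s)+n*(.112+off);u,v=proj(t,(*p,z));vals.append(cv2.getRectSubPix(g,(1,1),(float(u),float(v)))[0,0])
    return np.array(vals)
best=[]
for th in np.radians(np.arange(0,16,.5)):
    pr=np.array([prof(th,o).mean() for o in np.arange(-.03,.0301,.002)])
    for i in range(7,len(pr)-7):
        best.append((pr[i]-.5*(pr[i-7]+pr[i+7]),np.degrees(th),-.03+.002*i))
best.sort(reverse=True)
for b in best[:5]: print(np.round(b,4))
_,th,o=best[0];th=np.radians(th);d=np.array([-np.cos(th),-np.sin(th)]);n=np.array([-d[1],d[0]])
m=hinge+d*.1725+n*(.112+o);print('mid',m,'far',m-d*.148,'near',m+d*.148)
E
python3 fit.py top2.pkl; python3 fit.py
```

```text
[2.01555e+01 1.30000e+01 2.00000e-03]
[19.76 13.5   0.  ]
[1.95643e+01 1.25000e+01 4.00000e-03]
[1.9431e+01 1.2000e+01 4.0000e-03]
[1.93175e+01 1.25000e+01 2.00000e-03]
mid [0.52216558 0.17391776] far [0.66637235 0.20721051] near [0.37795881 0.140625  ]
[2.11703e+01 3.50000e+00 2.00000e-03]
[20.7479  4.      0.    ]
[2.04308e+01 3.00000e+00 4.00000e-03]
[20.0949  4.5     0.    ]
[1.9856e+01 3.0000e+00 2.0000e-03]
mid [0.49938128 0.19948176] far [0.64710523 0.20851694] near [0.35165733 0.19044658]
```

Rail at 4° yaw with its middle at (0.500,0.199). I'll carry orange to the far slot (0.595,0.205).

```bash
python3 -c "
from h import *
delta((.595,.205,.38),Rt(94,0))"
```

```text
t 12.9 delta [ 0.343   0.2247 -0.0192] [0.4 0.1 5.2] dist 0.41 5.2 F [-0.9  0.5 -3.4] q [-0.43 -0.21  1.89  0.    1.46 -0.59] w 0.218
```

Smoothed: 30 to 40 mm per row.

>>> jog_arm --deltas '[0.015,0.01,-0.015,0.4,0,5.2,-1,0.04,0.026,-0.019,0.4,0,5.2,-1,0.075,0.049,-0.019,0.4,0,5.2,-1,0.11,0.072,-0.019,0.4,0,5.2,-1,0.145,0.095,-0.019,0.4,0,5.2,-1,0.18,0.118,-0.019,0.4,0,5.2,-1,0.21,0.138,-0.019,0.4,0,5.2,-1,0.23,0.151,-0.019,0.4,0,5.2,-1]'

```text
time: 13.75
tool_pos: [0.5391, 0.0844, 0.3739]
tcp_rot: [-2.136, -2.295, 0.009]
wrist_force: [-0.2, -0.7, -2.4]
width: 0.215
grip_force: 39.6
```

```bash
python3 -c "
from h import *
delta((.595,.205,.38),Rt(94,0))"
```

```text
t 13.8 delta [ 0.1163  0.0643 -0.0065] [-0.5 -0.   0.1] dist 0.133 0.5 F [-0.2 -0.7 -2.4] q [ 0.11 -0.03  1.7   0.    1.48  0.04] w 0.215
```

>>> jog_arm --deltas '[0.025,0.014,-0.006,0,0,0,-1,0.055,0.03,-0.006,0,0,0,-1,0.085,0.047,-0.006,0,0,0,-1,0.105,0.058,-0.006,0,0,0,-1,0.116,0.064,-0.006,0,0,0,-1,0.116,0.064,-0.006,0,0,0,-1,0.116,0.064,-0.006,0,0,0,-1]'

```text
time: 14.45
tool_pos: [0.5948, 0.2013, 0.3819]
tcp_rot: [-2.14, -2.296, 0.008]
wrist_force: [0.2, 0.2, -2.6]
width: 0.216
grip_force: 39.6
```

```bash
python3 -c "
from h import *
delta((.595,.205,.20),Rt(94,0))
c=read_camera('wrist');s=read_camera('side')
im=np.zeros((600,512,3),np.uint8);im[:300,:400]=cv2.resize(c['color'],(400,300))
im[300:]=cv2.resize(s['color'][60:230,60:350],(512,300));cv2.imwrite('pics/c5.png',im)"
```

```text
t 14.4 delta [0.004  0.0015 0.1819] [-0.3  0.1  0. ] dist 0.182 0.3 F [ 0.2  0.2 -2.6] q [ 0.29  0.13  1.52 -0.    1.5   0.22] w 0.216
```

View pics/c5.png

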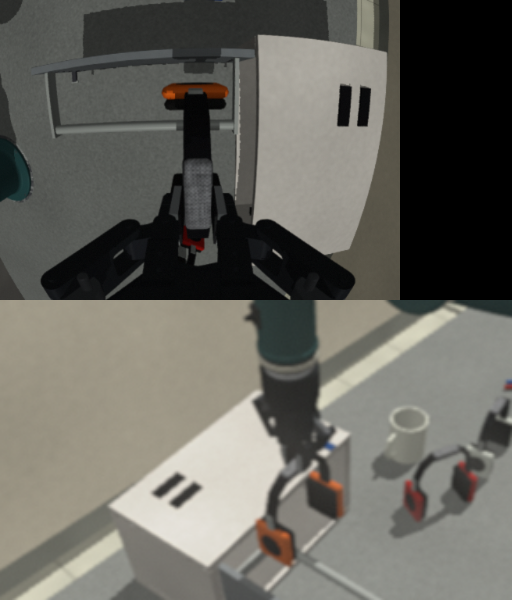

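Both views show the arch well above the rail and aligned across it. I'll lower it.

>>> jog_arm --deltas '[0.003,-0.004,0.02,0,0,0,-1,0.003,-0.004,0.045,0,0,0,-1,0.003,-0.004,0.07,0,0,0,-1,0.003,-0.004,0.095,0,0,0,-1,0.003,-0.004,0.12,0,0,0,-1,0.003,-0.004,0.145,0,0,0,-1,0.003,-0.004,0.165,0,0,0,-1,0.003,-0.004,0.17,0,0,0,-1]'

```text
time: 15.35
tool_pos: [0.5888, 0.203, 0.2105]
tcp_rot: [-2.141, -2.293, 0.011]
wrist_force: [-0.2, -0.3, -2.9]
width: 0.221
grip_force: 39.6
```

>>> jog_arm --deltas '[0,0,0.003,0,0,0,-1,0,0,0.006,0,0,0,-1,0,0,0.009,0,0,0,-1,0,0,0.011,0,0,0,-1,0,0,0.011,0,0,0,-1]'

```text
time: 15.85
tool_pos: [0.5909, 0.2048, 0.2026]
tcp_rot: [-2.141, -2.296, 0.003]
wrist_force: [0.3, -0.2, -3.7]
width: 0.217
grip_force: 39.6
```

>>> jog_arm --deltas '[0,0,0.002,0,0,0,-1,0,0,0.004,0,0,0,-1,0,0,0.006,0,0,0,-1,0,0,0.006,0,0,0,-1]'

```text
time: 16.25
tool_pos: [0.5909, 0.2048, 0.1967]
tcp_rot: [-2.141, -2.296, 0.003]
wrist_force: [-0.9, -0.4, -0.5]
width: 0.221
grip_force: 39.8
```

Weight has been taken up by the rail. Releasing.

>>> jog_arm --deltas '[0,0,0.001,0,0,0,-0.3,0,0,0.001,0,0,0,-0.1,0,0,0.001,0,0,0,-0.1,0,0,0.001,0,0,0,-0.1,0,0,-0.02,0,0,0,-0.1,0,0,-0.06,0,0,0,-0.1,0,0,-0.11,0,0,0,-0.1,0,0,-0.13,0,0,0,-0.1]'

```text
time: 17.05
tool_pos: [0.5931, 0.2054, 0.3325]
tcp_rot: [2.141, 2.296, 0.008]
wrist_force: [0.1, 0.2, 0.4]
width: 0.451
grip_force: 0.0
```

```bash
python3 -c "
from h import *
delta((.577,-.179,.33),Rt(72,0))
import pickle
s=read_camera('side');pickle.dump(s,open('s5.pkl','wb'))
m=cv2.inRange(cv2.cvtColor(s['color'],cv2.COLOR_BGR2HSV),(5,150,80),(16,255,255))
n,_,st,ce=cv2.connectedComponentsWithStats(m)
print([(st[i],ce[i].round(1)) for i in range(1,n) if st[i,4]>15])
# expected cups in hung position
for y in(.205-.058,.205+.058): print(proj(s,(.591,y,.037+.035)))
"
```

```text
t 17.1 delta [-0.3823 -0.0429  0.0016] [ 0.3 -0.2 22. ] dist 0.385 22.0 F [0.1 0.2 0.4] q [0.29 0.13 1.61 0.   1.4  0.22] w 0.451
[(array([238, 201,   6,   6,  19], dtype=int32), array([240.2, 203.4])), (array([245, 206,   8,   6,  26], dtype=int32), array([248.9, 208.5])), (array([183, 305,  11,  10,  62], dtype=int32), array([188.8, 310.3]))]
[245.36880783 212.70388908]
[219.39015004 235.30266783]
```

>>> jog_arm --deltas '[-0.03,0,-0.04,0,0,0,0,-0.58,0.02,-0.04,0,0,0,1,-0.58,0.02,-0.04,0,0,0,1,-0.58,0.02,-0.04,0,0,0,1,-0.58,0.02,-0.04,0,0,0,1,-0.58,0.02,-0.04,0,0,0,1,-0.58,0.02,-0.04,0,0,0,1,-0.58,0.02,-0.04,0,0,0,1]'

```text
time: 17.9
tool_pos: [0.6303, -0.1752, 0.3658]
tcp_rot: [-2.141, -2.296, 0.004]
wrist_force: [1.5, -0.1, 0.8]
width: 1.0
grip_force: 0.0
```

```bash
python3 -c "
from h import *
delta((.58,-.375,.37),Rt(95,0))"
```

```text
t 17.9 delta [-0.1959 -0.0641 -0.004 ] [-0.2 -0.  -1. ] dist 0.206 1.0 F [ 1.5 -0.1  0.8] q [-0.31  0.18  1.49 -0.    1.47 -0.38] w 1.0
```

>>> jog_arm --deltas '[-0.196,-0.064,-0.004,0,0,-1,1,-0.196,-0.064,-0.004,0,0,-1,1,-0.196,-0.064,-0.004,0,0,-1,1,-0.196,-0.064,-0.004,0,0,-1,1,-0.196,-0.064,-0.004,0,0,-1,1,-0.196,-0.064,-0.004,0,0,-1,1]'

```text
time: 18.5
tool_pos: [0.5795, -0.3748, 0.3695]
tcp_rot: [-2.124, -2.31, 0.003]
wrist_force: [0.9, 0.6, -0.1]
width: 1.0
grip_force: 0.0
```

```bash
python3 -c "
from h import *
import pickle
c=read_camera('wrist');pickle.dump(c,open('w6.pkl','wb'));s=read_camera('side');t=read_camera('top');pickle.dump((s,t),open('st6.pkl','wb'))
cv2.imwrite('pics/c6.png',np.vstack([cv2.resize(c['color'][0:270,110:470],(533,400),interpolation=cv2.INTER_CUBIC),cv2.resize(s['color'][90:290,140:407],(533,200)) if 0 else np.hstack([cv2.resize(s['color'][120:260,150:330],(267,200),interpolation=cv2.INTER_CUBIC),cv2.resize(t['color'][120:290,130:357],(266,200),interpolation=cv2.INTER_CUBIC)])]))"
```

```text
(no output)
```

View pics/c6.png

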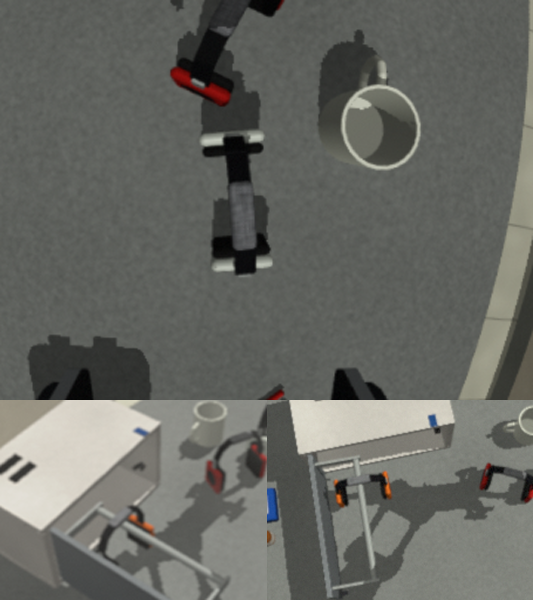

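Orange hangs on the rail. In the wrist crop the white pad runs from (241,182) to (246,251). I'll get white's pose and compare red's cups with the first top image.

```bash
cat > cups.py <<'E'
from h import *
import pickle
def red(t,fish=False):
    m=cv2.inRange(cv2.cvtColor(t['color'],cv2.COLOR_BGR2HSV),(0,130,60),(4,255,255))|cv2.inRange(cv2.cvtColor(t['color'],cv2.COLOR_BGR2HSV),(172,130,60),(180,255,255))
    n,_,st,ce=cv2.connectedComponentsWithStats(m);return [(st[i,4],ce[i].round(1)) for i in range(1,n) if st[i,4]>12]
if __name__=='__main__':
    c=pickle.load(open('w6.pkl','rb'));k=360/533
    A,B=[onz(c,u*k+110,v*k,.15,True) for u,v in((241,182),(246,251))];e=A-B;print('white',(A+B)/2,np.linalg.norm(e),np.degrees(np.arctan2(e[1],e[0])))
    s,t=pickle.load(open('st6.pkl','rb'))
    print(red(pickle.load(open('top.pkl','rb'))),red(t))
    print(red(pickle.load(open('side.pkl','rb'))),red(s))
    m=(A+B)/2;delta((m[0],m[1],.158),Rt(103.5,0));delta((m[0]+.0008,m[1],.26),Rt(np.degrees(np.arctan2(e[1],e[0])),0))
E
python3 cups.py
```

```text
white [ 0.60183637 -0.35156252  0.15      ] 0.056441360417364576 99.854596714121
[(np.int32(116), array([475. , 160.4])), (np.int32(21), array([318.3, 176.5])), (np.int32(50), array([314.5, 189.1])), (np.int32(45), array([354.4, 200.4]))] [(np.int32(63), array([470.9, 157.3])), (np.int32(17), array([318.2, 176.2])), (np.int32(51), array([314.5, 189.1])), (np.int32(47), array([354.3, 200.5]))]
[(np.int32(44), array([359.5, 108.3])), (np.int32(40), array([294., 169.]))] [(np.int32(44), array([360. , 108.2])), (np.int32(39), array([294.4, 169.8]))]
t 18.6 delta [0.018  0.0234 0.2122] [-0.2 -0.1 -8.4] dist 0.214 8.4 F [-0.5 -0.1  0.6] q [-0.6   0.25  1.4  -0.    1.49 -0.69] w 0.999
t 18.6 delta [0.018  0.0238 0.1102] [-0.2 -0.1 -4.8] dist 0.114 4.8 F [-0.5 -0.1  0.6] q [-0.6   0.25  1.4  -0.    1.49 -0.69] w 0.999
```

White has been knocked about 23 mm to (0.602,-0.352), yaw 99.9°. Red is unmoved. Grasping white now.

>>> jog_arm --deltas '[0.018,0.0235,0.04,0,0,-4.8,1,0.018,0.0235,0.08,0,0,-4.8,1,0.018,0.0235,0.11,0,0,-4.8,1,0.018,0.0235,0.11,0,0,-4.8,1]'

```text
time: 19.05
tool_pos: [0.5999, -0.349, 0.2539]
tcp_rot: [-2.011, -2.396, 0.005]
wrist_force: [-0.5, 0.2, -0.6]
width: 1.003
grip_force: 0.0
```

```bash
python3 -c "
from h import *
import pickle
delta((.602,-.3516,.157),Rt(99.9,0))
c=read_camera('wrist');pickle.dump(c,open('w7.pkl','wb'))
g=cv2.cvtColor(c['color'],cv2.COLOR_BGR2GRAY)
# white shells centroids
m=cv2.inRange(c['color'],(175,175,175),(255,255,255));m[300:]=0
n,_,st,ce=cv2.connectedComponentsWithStats(m)
print([(st[i],ce[i].round(1)) for i in range(1,n) if st[i,4]>40])
u,v=252,192
for r in range(150,250,12): print(r,g[r,215:295:4])
"
```

```text
t 19.1 delta [-0.0037  0.0027  0.0968] [-0.6 -0.5  0.1] dist 0.097 0.8 F [-0.5  0.2 -0.6] q [-0.56  0.3   1.54 -0.    1.31 -0.74] w 1.003
[(array([359,  81,  66,  77, 315], dtype=int32), array([381.3, 109.1])), (array([230, 116,  16,   4,  58], dtype=int32), array([237.6, 117.5]))]
150 [ 99 101 102  92 102 100 102  98   9  10   9  10  11  44  98  94 102 101
 101  98]
162 [101  99  98 100  93  98 100 101   9   9  10   8   6  41  96  96 103  99
 100  99]
174 [ 98  97  99 101  99 103  51  48  83  87  91 100  94  67  54  54  53  78
  98  95]
186 [98 95 98 96 93 74 51 45 83 84 81 83 91 63 52 52 51 98 95 97]
198 [100  98  96  93  97  14   5  15  77  94  99  92  99  51   5   6  50 102
  95  97]
210 [102  98  97  96  65   8   5  13  75  83  92  95  86  42   3   5  12  98
  98  97]
222 [100 102  99  98  75  94  91  89  72  81  92  87  90  72  93  92  92  97
  98  98]
234 [ 99  99 102 100  96 101  96  91  16  11  13  10  13  94  97  98  98  98
  96  97]
246 [ 93  97  98  97  98  96  98  96  88  93  96  93  96  99 104  96  98  95
  96  97]
```

```bash
python3 -c "
from h import *
import pickle
c=pickle.load(open('w7.pkl','rb'));g=cv2.cvtColor(c['color'],cv2.COLOR_BGR2GRAY)
print(g[160:178,256],g[220:236,256]);print(g[186,240:272],g[214,240:272])
print(onz(c,256.5,198,.15,True));delta((.602,-.3516,.157),Rt(99.9,0))"
```

```text
[11  8  9 10  8 10 24 48 58 61 67 73 80 87 92 87 89 91] [82 86 89 91 93 95 92 88 86 62 23 13 12 11 13 11]
[52 50 49 45 48 60 72 83 84 87 90 84 81 86 86 81 80 84 83 83 85 92 93 91
 90 89 81 63 54 50 52 52] [10  9 11 13 34 56 65 71 79 84 86 88 91 94 97 96 90 87 90 96 93 90 91 88
 85 79 69 44 20 12 12  9]
[ 0.60112446 -0.34910139  0.15      ]
t 19.1 delta [-0.0019  0.0014  0.1005] [-0.4 -0.3  0.1] dist 0.101 0.5 F [ 0.3  0.1 -0.1] q [-0.56  0.3   1.54 -0.    1.31 -0.74] w 0.998
```

>>> jog_arm --deltas '[0,0.001,0.04,0,0,0,1,0,0.001,0.08,0,0,0,1,0,0.001,0.101,0,0,0,1,0,0.001,0.101,0,0,0,1,0,0.001,0.101,0,0,0,-1,0,0.001,0.101,0,0,0,-1,0,0.001,0.101,0,0,0,-1,0,0.001,0.101,0,0,0,-1]' --squeeze 40

```text
time: 19.9
tool_pos: [0.6035, -0.3536, 0.1617]
tcp_rot: [2.023, 2.402, -0.003]
wrist_force: [0.6, 0.1, -0.7]
width: 0.331
grip_force: 0.0
```

>>> jog_arm --deltas '[0,0,-0.02,0,0,0,-1,0,0,-0.06,0,0,0,-1,0,0,-0.1,0,0,0,-1,0,0,-0.15,0,0,0,-1,0,0,-0.2,0,0,0,-1,0,0,-0.22,0,0,0,-1,0,0,-0.22,0,0,0,-1]'

```text
time: 20.6
tool_pos: [0.6048, -0.354, 0.3869]
tcp_rot: [2.018, 2.396, -0.001]
wrist_force: [0.4, 0.0, 0.3]
width: 0.004
grip_force: 0.0
```

```bash
python3 -c "
from h import *
delta((.50,.1985,.38),Rt(94,0))"; python3 fit.py
```

```text
t 20.6 delta [ 0.5623 -0.0092  0.0027] [0.3 0.4 5.8] dist 0.562 5.8 F [0.4 0.  0.3] q [-0.56  0.26  1.36 -0.    1.51 -0.74] w 0.004
[4.4767e+01 3.5000e+00 2.0000e-03]
[44.6339  4.      0.    ]
[44.2919  4.5     0.    ]
[4.37495e+01 3.00000e+00 4.00000e-03]
[ 4.36605e+01  5.00000e+00 -2.00000e-03]
mid [0.49938128 0.19948176] far [0.64710523 0.20851694] near [0.35165733 0.19044658]
```

The fingers hadn't finished closing before the lift, so the pad was missed. Reopening and re-measuring.

>>> jog_arm --deltas '[0.003,-0.002,0.04,0,0,0,1,0.003,-0.002,0.08,0,0,0,1,0.003,-0.002,0.12,0,0,0,1,0.003,-0.002,0.12,0,0,0,1,0.003,-0.002,0.12,0,0,0,1]'

```text
time: 21.15
tool_pos: [0.5991, -0.3497, 0.257]
tcp_rot: [-2.019, -2.397, 0.005]
wrist_force: [-0.3, -0.9, 0.7]
width: 0.844
grip_force: 0.0
```

```bash
python3 -c "
from h import *
import pickle
c=read_camera('wrist');pickle.dump(c,open('w8.pkl','wb'));g=cv2.cvtColor(c['color'],cv2.COLOR_BGR2GRAY)
print(readout.read_state()['tool_pos'])
for r in range(90,275,8): print(r,' '.join('%3d'%x for x in g[r,200:310:4]))
"
```

```text
[ 0.60052569 -0.35053013  0.25992732]
90  99  98 102 102  96  97 103  99  81  52  52  54  56  53  55  51  53  53  53  53  52  93 100 105  98 100 100  99
98 101  98 101  99 104 102 101 101  95  55  54  53  53  53  54  55  56  51  54  51  52 100 100 101  99  99 100 101
106  96 104 103  98 101 101 100 101  60  66  40  36  30  29  29  32  30  33  47  66  56 102 105 102 104 105  99 101
114 103 105 102  97  96 102 104 147 180 176 181 183  96  69  72  72  71 110 125 177 176 151 104  99 104  97 100 100
122 101 105 104 100  99 103 101  95  12  11  12  10   5   3   9   5   5   9   9  12  13  98 100  96 101  99 102 102
130 102 101  99 103 101 105  97 103  57  50  58  55   4   5   3   5   6  30  59  55  80 100 102 101  98  96  99  98
138 102  99  98  99  99 101 101 104 100 110 101  99  10   9   6  10   8  53 100 107 100 101 102 103 105 105 106 103
146 103  98  98 103  99 101 104  98 102 103 105  99  11   9  10   9  11  53 100  97 105 105 100 100 102 107 102 100
154 100 104  96 100 101 100 101  97 101 103 102  95  10  10  10   8   9  52  99  96 102 104 106  99 102  99 101 100
162 105 103  99  98 
[... 1019 characters left out ...]
 101
234 103 100 100 103 105  97 103 100  99 101 100  98  15  13  10  12  12  95 101  99  99 101  99 102  96  96  98  98
242 100  97 100 101 101 103 101 100  96 103 101  98  57  55  56  57  57  98 103  98 100  99  99 100  99  98 100  99
250  94 102 100 105  99 102 100  99  98 103 100  94  99 102  94  98 102  98  98 102 101  97 101  99 102 100  99  98
258 104 100  96 100  99  95 100  98 100 102 101 101 102 101 101  95 101 102 101 102  98  97  99  99  98 102  99  98
266 102 101  98  99  99  94 102  96 102  99 103  97  97  97  96  98  94 101  96 101  98 100 101 101  97  97  97  95
274 101 100 100  95  97  96  97  98  96  97  94  97  98  98  96  95  99 100 101  98  96  93  95  97  96 100  97  96
```

White stands undisturbed and aligned, so I'll descend again and close for longer.

>>> jog_arm --deltas '[0.001,0.001,0.04,0,0,0,1,0.001,0.001,0.08,0,0,0,1,0.001,0.001,0.102,0,0,0,0.6,0.001,0.001,0.103,0,0,0,-1,0.001,0.001,0.103,0,0,0,-1,0.001,0.001,0.103,0,0,0,-1,0.001,0.001,0.103,0,0,0,-1,0.001,0.001,0.103,0,0,0,-1]' --squeeze 40

```text
time: 22.0
tool_pos: [0.6025, -0.3507, 0.1604]
tcp_rot: [2.021, 2.4, -0.003]
wrist_force: [-0.4, -1.3, 7.0]
width: 0.216
grip_force: 40.8
```

>>> jog_arm --deltas '[0,0,0,0,0,0,-1,0,0,0,0,0,0,-1]'

```text
time: 22.2
tool_pos: [0.6024, -0.3506, 0.1604]
tcp_rot: [2.021, 2.4, -0.003]
wrist_force: [-1.5, -0.7, 6.0]
width: 0.222
grip_force: 40.8
```

>>> jog_arm --deltas '[0,0,-0.02,0,0,0,-1,0,0,-0.06,0,0,0,-1,0,0,-0.1,0,0,0,-1,0,0,-0.14,0,0,0,-1,0,0,-0.18,0,0,0,-1,0,0,-0.21,0,0,0,-1,0,0,-0.22,0,0,0,-1]'

```text
time: 22.9
tool_pos: [0.6028, -0.35, 0.3828]
tcp_rot: [2.019, 2.398, -0.001]
wrist_force: [0.7, -1.0, -1.9]
width: 0.219
grip_force: 39.9
```

```bash
python3 -c "
from h import *
delta((.50,.1985,.385),Rt(94,0))
c=read_camera('wrist');g=cv2.cvtColor(c['color'],cv2.COLOR_BGR2GRAY)
for r in range(100,310,14): print(r,' '.join('%3d'%x for x in g[r,190:330:6]))
"
```

```text
t 22.9 delta [ 0.5579 -0.0079 -0.0054] [0.2 0.3 5.8] dist 0.558 5.8 F [ 0.7 -1.  -1.9] q [-0.56  0.26  1.37 -0.    1.51 -0.73] w 0.219
100 107 110 112 104 110 108 105 109 105 108 112 107 110 107 113 110 109 109 109 107  72  70  85 119
114 112 108 106 107  98 111 129 115 112 104 104 105 112 111 111 110 111 103 107 104 108  98  95 118
128 106 107 109 108 122 151 146 112  15   6   6   5   4  62  63  66  63 107 107 105 110 107 113 111
142 106 107 109 109 102  34  34  35   6   5   9   7   8  35  46  45  81 107 105 105 106 108 107 107
156 107 114 108 110 108 109 104 109   7   8   6   7   6  14 108 107 106 105 105 109 106 104 111 107
170 100 106 106 112 107 110 106 105   9   6   8   9   9  10 107 107 106 107 107 106 105 104 106 106
184 109 109 110 110 109 109 108 104   9   8  11  12  10  12 110 108 107 107 104 107 106 110 103 103
198 106 110 108 104 111 107 110 103   9   9  11  10  12   9 105 105 106 106 112 109 108 106 103 105
212 109 107 109 104 108 110 106 107  45  61  70  68  72  74 105 106 101 105 107 108 110 107 104 105
226 106 104 102 103 105 104   7   8  54 104  92  77  86  87   8  54 102 108 104 110 103 104  97 102
240 108 101 105 104 109  84  56  34  39  91  98  84  90  89  42  56 107 106 105 108 108 105 107 109
254 102 106 102  36  11  48  55   7  61  96  98  92  93  95   9  55  44  11  50 105 105 105 109 109
268 104 103 107  11  11  57  55   6  70  87  97  89  91  88   7  56  56   9  11 110 112 108 107 108
282 103  44  10  13  15   9  21  10  72  99 100  87  95  89  18  31  10  11  12  10  68 109 108 105
296  12   9   9   9   9   9  10  17  41  16  15  15  16  73  24  11  12  11   8  12   9  12  12  15
```

```bash
python3 -c "
from h import *
c=read_camera('wrist');g=cv2.cvtColor(c['color'],cv2.COLOR_BGR2GRAY)
for r in range(108,152,3): print(r,' '.join('%3d'%x for x in g[r,202:300:4]))
"
```

```text
108 108 111 112 108 104  89  84  47  27  22  17  16  12  12  14  16  17  26  49  86 103 104 108 107 106
111 108 105 107 104  85  86  85  86  85  84  84  85  85  87  87  87  88  90  89  90  88  92 109 106 110
114 106 107 101 103 111 113 135 136 112 111 112 101 101 101  97 114 113 113 114 113 112 112 110 111 107
117 107 110 108 117 150 163 163 164 117 116 101  59  60  62  62 116 119 117 118 118 118 118 117 110 109
120 109 107 136 181 181 195 196 197 115 103  55  77  80  79  80  38 113 114 115 115 116 116 114  98 110
123 109 108 138 197 207 208 207 186  97  36  15  28  28  22  21   7  59  96  97  97  98  97  98 106 109
126 108 110 108 177 191 191 191 168  86  17   6   5   7   5   5   6  32  86  87  86  86  87  91 113 106
129 109 109 108 102  35  29  29  24  14   8   8   6   8   7   8   8   7  12  16  15  12  15 103 109 109
132 106 111 110  20  12  12  13  13   9   5   6   6   6   6  10   6   6  10   9  10  10  10  66 110 108
135 111 108 110  14  16  15  16  14  11   5   9   6   6   6   7   5   6  12   8  11   8  12  27 105 108
138 110 109 107  17  18  18  18  16   7   6   6   7   7   5   6   8   5   9   9   8  11   9  73 107 105
141 110 106 107  88  24  20  20  22  23   7   7   7   8   8   4   6   5  18  18  25  23  47 110 106 104
144 111 110 111 107 105 109 106 110 105   6   5   8   6   6   6   6   8 110 107 113 114 109 108 108 108
147 111 106 110 101 105 108 104 108 107   4   7   7   8   8   8   9   6 107 110 107 107 110 107 108 109
150 106 108 109 106 104 104 104 109 108   7   6   9   7   7   8   8   7 100 106 100 106 104 106 110 105
```

The held headset is straight. I'll carry it to the middle slot.

>>> jog_arm --deltas '[0.02,0,-0.005,0,0,5.8,-1,0.05,0,-0.005,0,0,5.8,-1,0.085,-0.001,-0.005,0,0,5.8,-1,0.12,-0.002,-0.005,0,0,5.8,-1,0.16,-0.003,-0.005,0,0,5.8,-1,0.2,-0.004,-0.005,0,0,5.8,-1,0.24,-0.005,-0.005,0,0,5.8,-1,0.28,-0.006,-0.005,0,0,5.8,-1]'

```text
time: 23.8
tool_pos: [0.5463, -0.0727, 0.3781]
tcp_rot: [-2.138, -2.293, 0.008]
wrist_force: [0.4, 0.3, -1.2]
width: 0.216
grip_force: 39.9
```

```bash
python3 -c "
from h import *
delta((.50,.1985,.385),Rt(94,0))"
```

```text
t 23.8 delta [ 0.2738 -0.0274 -0.0064] [-0.5 -0.1 -0. ] dist 0.275 0.5 F [ 0.4  0.3 -1.2] q [-0.18 -0.02  1.69 -0.    1.48 -0.25] w 0.216
```

>>> jog_arm --deltas '[0.04,-0.004,-0.006,0,0,0,-1,0.08,-0.008,-0.006,0,0,0,-1,0.12,-0.012,-0.006,0,0,0,-1,0.16,-0.016,-0.006,0,0,0,-1,0.2,-0.02,-0.006,0,0,0,-1,0.235,-0.024,-0.006,0,0,0,-1,0.26,-0.027,-0.006,0,0,0,-1,0.274,-0.027,-0.006,0,0,0,-1]'

```text
time: 24.6
tool_pos: [0.5003, 0.1988, 0.3845]
tcp_rot: [-2.137, -2.297, 0.01]
wrist_force: [0.1, -1.0, -1.3]
width: 0.217
grip_force: 39.9
```

```bash
python3 fit.py; python3 -c "
from h import *
delta((.498,.1985,.21),Rt(94,0))"
```

```text
[11.493  1.     0.016]
[11.0859  0.5     0.016 ]
[10.995  1.5    0.016]
[10.8401  1.5     0.014 ]
[10.5277  1.      0.014 ]
mid [0.49436018 0.19280895] far [0.64233764 0.19539191] near [0.34638272 0.190226  ]
t 24.6 delta [-0.0013 -0.0014  0.1748] [-0.4 -0.   0.2] dist 0.175 0.4 F [ 0.   1.9 -2.1] q [ 0.33 -0.05  1.7   0.    1.5   0.26] w 0.218
```

>>> jog_arm --deltas '[-0.001,-0.001,0.02,0,0,0,-1,-0.001,-0.001,0.045,0,0,0,-1,-0.001,-0.001,0.07,0,0,0,-1,-0.001,-0.001,0.095,0,0,0,-1,-0.001,-0.001,0.12,0,0,0,-1,-0.001,-0.001,0.145,0,0,0,-1,-0.001,-0.001,0.165,0,0,0,-1,-0.001,-0.001,0.175,0,0,0,-1]'

```text
time: 25.45
tool_pos: [0.4987, 0.1941, 0.2089]
tcp_rot: [-2.141, -2.293, 0.012]
wrist_force: [0.3, -0.5, -0.9]
width: 0.22
grip_force: 39.9
```

>>> jog_arm --deltas '[0,0,0.002,0,0,0,-1,0,0,0.004,0,0,0,-1,0,0,0.006,0,0,0,-1,0,0,0.008,0,0,0,-1,0,0,0.008,0,0,0,-1]'

```text
time: 25.95
tool_pos: [0.5007, 0.1961, 0.2052]
tcp_rot: [-2.141, -2.297, 0.002]
wrist_force: [-0.1, 0.5, -1.8]
width: 0.216
grip_force: 39.9
```

```bash
python3 -c "
from h import *
delta((.498,.1985,.1975),Rt(94,0))"
```

```text
t 25.9 delta [ 0.0026 -0.0025  0.0077] [-0.1 -0.   0. ] dist 0.008 0.1 F [-0.1  0.5 -1.8] q [0.33 0.04 1.94 0.   1.16 0.26] w 0.216
```

>>> jog_arm --deltas '[0.001,0,0.003,0,0,0,-1,0.002,0,0.006,0,0,0,-1,0.002,0,0.008,0,0,0,-1,0.002,0,0.0085,0,0,0,-1,0.002,0,0.0085,0,0,0,-1]'

```text
time: 26.45
tool_pos: [0.5003, 0.1982, 0.197]
tcp_rot: [-2.141, -2.296, 0.003]
wrist_force: [-2.6, -1.5, 5.4]
width: 0.215
grip_force: 40.6
```

Contact with 5 N up, so it's on the bar. Releasing narrowly and rising.

>>> jog_arm --deltas '[0,0,-0.001,0,0,0,-0.3,0,0,-0.001,0,0,0,-0.2,0,0,-0.001,0,0,0,-0.2,0,0,-0.001,0,0,0,-0.2,0,0,-0.02,0,0,0,-0.2,0,0,-0.06,0,0,0,-0.2,0,0,-0.11,0,0,0,-0.2,0,0,-0.17,0,0,0,-0.2]'

```text
time: 27.25
tool_pos: [0.5002, 0.1978, 0.3569]
tcp_rot: [-2.141, -2.296, 0.006]
wrist_force: [0.2, 0.7, 0.2]
width: 0.401
grip_force: 0.0
```

```bash
python3 -c "
from h import *
from cups import red
delta((.577,-.179,.36),Rt(72,0))
t=read_camera('top');print(red(t))"
```

```text
t 27.2 delta [-0.3812  0.0503 -0.0031] [-0.3  0.1 22. ] dist 0.385 22.0 F [0.2 0.7 0.2] q [ 0.33 -0.04  1.75  0.    1.44  0.26] w 0.401
[(np.int32(115), array([474.8, 160.3])), (np.int32(21), array([318.3, 176.5])), (np.int32(50), array([314.6, 188.9])), (np.int32(45), array([354.3, 200.5]))]
```

>>> jog_arm --deltas '[-0.03,0.003,-0.01,0,0,2,0,-0.38,0.05,-0.003,0,0,22,1,-0.38,0.05,-0.003,0,0,22,1,-0.38,0.05,-0.003,0,0,22,1,-0.38,0.05,-0.003,0,0,22,1,-0.38,0.05,-0.003,0,0,22,1,-0.38,0.05,-0.003,0,0,22,1,-0.38,0.05,-0.003,0,0,22,1]'

```text
time: 28.1
tool_pos: [0.5766, -0.1765, 0.3587]
tcp_rot: [-2.541, -1.846, 0.004]
wrist_force: [1.0, 1.3, -0.1]
width: 1.003
grip_force: 0.0
```

```bash
python3 -c "
from h import *
delta((.577,-.179,.26),Rt(70,0))"
```

```text
t 28.1 delta [-0.0021  0.0014  0.0987] [-0.1  0.1  2. ] dist 0.099 2.0 F [ 1.   1.3 -0.1] q [-0.34  0.08  1.62 -0.    1.45 -0.02] w 1.003
```

>>> jog_arm --deltas '[-0.002,0.001,0.04,0,0,2,1,-0.002,0.001,0.08,0,0,2,1,-0.002,0.001,0.099,0,0,2,1,-0.002,0.001,0.099,0,0,2,1,-0.002,0.001,0.099,0,0,2,1]'

```text
time: 28.6
tool_pos: [0.5766, -0.1767, 0.26]
tcp_rot: [-2.572, -1.801, 0.005]
wrist_force: [1.6, -0.1, -0.2]
width: 0.997
grip_force: 0.0
```

```bash
python3 -c "
from h import *
import pickle
c=read_camera('wrist');pickle.dump(c,open('w9.pkl','wb'));g=cv2.cvtColor(c['color'],cv2.COLOR_BGR2GRAY)
print(readout.read_state()['tool_pos'])
for r in range(100,260,6): print(r,' '.join('%3d'%x for x in g[r,210:300:3]))
"
```

```text
[ 0.57740133 -0.17680657  0.26150609]
100 101  99  98  58  50  51  54  54  52  51  49  50  48  48  47  50  48  50  51  50  50  49  51  95  98  98  92  92  95  99
106  92  93  94  61  50  50  51  52  38  24  23  15  13  12  15  13  15  19  23  24  31  33  42  45  93  93  92  93  95  96
112  96  94  96  87  50  51  49  27  33  32  33  33  33  31  39  70  69  70  67  45  45  45  45  43  43  42  84  96  91  97
118  90  95 100  96  52  50  50  46  16  17  21  18  17  21   6   5   7   5   6   7  48  50  50  49  51  53  90  94  97 100
124  99 101 100  92  56  52  52  15  10   8   9   7  10   8   6   5   6   7   7   6  14  14  14  14  13  59  96 100  93  94
130  98  94  97  98  58  55  54  50  50  92  95  96  95  45   9   8   7   6   6   6  59  61  51  49  67  96  94  95  97  97
136  96 101 101  95  77  53  53  55  52  88 100 102  97  35  13  10   9  11   9  11  85  93  97  97  97  98  97  98  97  90
142  99 100  97  98  97  53  51  51  53  62  98  97 100  27   8  11  11  10  12  10  91 100  99  97  99  97 102  99  93  92
148 103 104  97  99 102  59  54  53  52  53  81  94  99  21   8  12  1
[... 1585 characters left out ...]
  61  59  25  14  16  15  18  19  17  52  53  52  53  74  99  95  99  98  98  96
232  99  95  98  99 101 103  98  99  99 102  97  95  34  12  11  10  12  11  31  99 101  99 101 104 100 104  98  95  95 102
238 102 100  99  98  99 100 103  97  94 100 101  98  28  11  12  13  12  12  69 101  97  99  95 100 101  96  97 102  97 102
244 103  98 102 102 100 104 102 100 102 102  98  94  99 103 101  95  94  99 103 104 101 101  98 100  97 100  98 100  99 100
250 100  99 102 103 100 104 101 101  97 101 100 101 101 101 103 105 103 102 103 105  98 100 102 103 103 103 101  96  99  98
256 104 100 102 100 101 101  99  95 102  96 101  99  98  99  97 100  98  99 102  99 101 101 101 100 102 101 102 105 101 100
```

```bash
python3 -c "
from h import *
import pickle
c=pickle.load(open('w9.pkl','rb'));m=onz(c,258,196,.15,True);print(m)
delta((m[0],m[1],.157),Rt(65,0))"
```

```text
[ 0.57947056 -0.17989774  0.15      ]
t 28.6 delta [-0.0021  0.0031  0.1045] [-0.   0.1  5. ] dist 0.105 5.0 F [ 1.4 -1.   1.2] q [-0.34  0.12  1.75 -0.    1.27  0.01] w 1.0
```

>>> jog_arm --deltas '[-0.002,0.003,0.03,0,0,5,1,-0.002,0.003,0.07,0,0,5,1,-0.002,0.003,0.103,0,0,5,1,-0.002,0.003,0.1035,0,0,5,1,-0.002,0.003,0.1035,0,0,5,-1,-0.002,0.003,0.1035,0,0,5,-1,-0.002,0.003,0.1035,0,0,5,-1,-0.002,0.003,0.1035,0,0,5,-1]' --squeeze 40

```text
time: 29.45
tool_pos: [0.5797, -0.18, 0.1589]
tcp_rot: [2.648, 1.687, -0.001]
wrist_force: [-0.3, 0.7, -0.2]
width: 0.328
grip_force: 0.0
```

>>> jog_arm --deltas '[0,0,0,0,0,0,-1,0,0,0,0,0,0,-1,0,0,0,0,0,0,-1]'

```text
time: 29.75
tool_pos: [0.5794, -0.1799, 0.1585]
tcp_rot: [2.649, 1.687, -0.001]
wrist_force: [-0.6, -0.3, 5.9]
width: 0.216
grip_force: 40.3
```

>>> jog_arm --deltas '[0,0,-0.02,0,0,0,-1,0,0,-0.06,0,0,0,-1,0,0,-0.1,0,0,0,-1,0,0,-0.14,0,0,0,-1,0,0,-0.18,0,0,0,-1,0,0,-0.215,0,0,0,-1,0,0,-0.225,0,0,0,-1]'

```text
time: 30.45
tool_pos: [0.5805, -0.18, 0.3867]
tcp_rot: [2.645, 1.685, 0.003]
wrist_force: [0.0, 0.0, -2.0]
width: 0.223
grip_force: 39.7
```

```bash
python3 -c "
from h import *
delta((.405,.192,.385),Rt(94,0))"; python3 fit.py|tail -1
```

```text
t 30.4 delta [ 2.630e-01 -3.163e-01 -1.000e-04] [  0.3   0.1 -29. ] dist 0.411 29.0 F [ 0.  0. -2.] q [-0.34  0.08  1.57 -0.    1.49  0.1 ] w 0.223
mid [0.5103103  0.20064587] far [0.65628057 0.22507292] near [0.36434003 0.17621882]
```

>>> jog_arm --deltas '[0.016,-0.019,0,0,0,-3,-1,0.038,-0.046,0,0,0,-8,-1,0.063,-0.076,0,0,0,-13,-1,0.088,-0.106,0,0,0,-18,-1,0.113,-0.136,0,0,0,-24,-1,0.138,-0.166,0,0,0,-29,-1,0.163,-0.196,0,0,0,-29,-1,0.188,-0.226,0,0,0,-29,-1]'

```text
time: 31.3
tool_pos: [0.4517, 0.0874, 0.3786]
tcp_rot: [-2.139, -2.294, 0.009]
wrist_force: [0.2, -0.5, -1.9]
width: 0.222
grip_force: 39.7
```

```bash
sed -i 's#z=.173,L=(-.13,.13)#z=.173,L=(float(sys.argv[2]),float(sys.argv[3])) if len(sys.argv)>3 else (-.13,.13)#' fit.py; python3 -c "
from h import *
import pickle
pickle.dump(read_camera('top'),open('t9.pkl','wb'))
delta((.405,.192,.385),Rt(94,0))"; python3 fit.py t9.pkl .05 .13; python3 fit.py st6.pkl 2>/dev/null; python3 - <<'E'
import pickle;pickle.dump(pickle.load(open('st6.pkl','rb'))[1],open('t6.pkl','wb'))
E
python3 fit.py t6.pkl .05 .13
```

```text
t 31.4 delta [ 0.1028 -0.0369 -0.0052] [-0.6 -0.3  0.2] dist 0.109 0.7 F [-2.7  6.2 -1.3] q [ 0.14 -0.2   1.85  0.01  1.51  0.07] w 0.215
[34.6334  4.5     0.    ]
[ 3.44399e+01  5.00000e+00 -2.00000e-03]
[3.44225e+01 4.00000e+00 2.00000e-03]
[ 3.43707e+01  6.50000e+00 -1.00000e-02]
[ 3.42881e+01  7.00000e+00 -1.20000e-02]
mid [0.50141918 0.19861106] far [0.64896294 0.21022301] near [0.35387541 0.18699912]
[66.3782  4.5     0.    ]
[6.63704e+01 4.00000e+00 2.00000e-03]
[ 6.60641e+01  5.00000e+00 -2.00000e-03]
[6.60268e+01 3.50000e+00 4.00000e-03]
[ 6.59519e+01  6.50000e+00 -1.00000e-02]
mid [0.50141918 0.19861106] far [0.64896294 0.21022301] near [0.35387541 0.18699912]
```

```bash
python3 -c "
from h import *
read_camera('wrist');delta((.408,.1915,.385),Rt(94.3,0))"
```

```text
t 31.4 delta [ 0.1046 -0.0351 -0.0055] [-0.5 -0.1 -0. ] dist 0.11 0.5 F [ 1.  -1.2 -2.7] q [ 0.14 -0.2   1.85  0.    1.5   0.07] w 0.22
```

Forces are settled; that was only the deceleration.

>>> jog_arm --deltas '[0.03,-0.01,-0.005,0,0,0,-1,0.06,-0.02,-0.005,0,0,0,-1,0.085,-0.029,-0.005,0,0,0,-1,0.1,-0.034,-0.005,0,0,0,-1,0.105,-0.035,-0.005,0,0,0,-1,0.105,-0.035,-0.005,0,0,0,-1]'

```text
time: 32.0
tool_pos: [0.4111, 0.1885, 0.3852]
tcp_rot: [-2.139, -2.297, 0.008]
wrist_force: [0.2, -0.5, -3.0]
width: 0.221
grip_force: 40.9
```

```bash
python3 -c "
from h import *
delta((.408,.1915,.21),Rt(94.3,0))"
```

```text
t 32.0 delta [ 0.0035 -0.0019  0.1752] [-0.3  0.1 -0.2] dist 0.175 0.4 F [ 0.2 -0.5 -3. ] q [ 0.37 -0.22  1.85  0.    1.52  0.3 ] w 0.221
```

>>> jog_arm --deltas '[0.003,-0.002,0.02,0,0,0,-1,0.003,-0.002,0.045,0,0,0,-1,0.003,-0.002,0.07,0,0,0,-1,0.003,-0.002,0.095,0,0,0,-1,0.003,-0.002,0.12,0,0,0,-1,0.003,-0.002,0.145,0,0,0,-1,0.003,-0.002,0.165,0,0,0,-1,0.003,-0.002,0.175,0,0,0,-1]'

```text
time: 32.8
tool_pos: [0.4076, 0.1897, 0.209]
tcp_rot: [-2.142, -2.294, 0.011]
wrist_force: [-0.1, 0.1, -1.7]
width: 0.222
grip_force: 40.9
```

>>> jog_arm --deltas '[0,0,0.002,0,0,0,-1,0,0,0.004,0,0,0,-1,0,0,0.006,0,0,0,-1,0,0,0.008,0,0,0,-1,0,0,0.008,0,0,0,-1]'

```text
time: 33.3
tool_pos: [0.4089, 0.1916, 0.2044]
tcp_rot: [-2.141, -2.297, 0.003]
wrist_force: [-0.6, -0.1, -1.4]
width: 0.221
grip_force: 40.9
```

```bash
python3 -c "
from h import *
delta((.408,.1915,.196),Rt(94.3,0))"
```

```text
t 33.3 delta [-0.     -0.0009  0.0084] [-0.1 -0.  -0.3] dist 0.008 0.3 F [-0.6 -0.1 -1.4] q [ 0.38 -0.13  2.11  0.    1.17  0.31] w 0.221
```

>>> jog_arm --deltas '[0,0,0.003,0,0,0,-1,0,0,0.006,0,0,0,-1,0,0,0.0085,0,0,0,-1,0,0,0.0095,0,0,0,-1,0,0,0.0095,0,0,0,-1]'

```text
time: 33.8
tool_pos: [0.4086, 0.1915, 0.1952]
tcp_rot: [-2.141, -2.296, 0.004]
wrist_force: [-3.6, -0.4, 3.9]
width: 0.217
grip_force: 41.6
```

Seated on the bar. Releasing and rising.

>>> jog_arm --deltas '[0,0,-0.001,0,0,0,-0.3,0,0,-0.001,0,0,0,-0.2,0,0,-0.001,0,0,0,-0.2,0,0,-0.001,0,0,0,-0.2,0,0,-0.02,0,0,0,-0.2,0,0,-0.06,0,0,0,-0.2,0,0,-0.11,0,0,0,-0.2,0,0,-0.17,0,0,0,-0.2]'

```text
time: 34.6
tool_pos: [0.4085, 0.1913, 0.3555]
tcp_rot: [-2.141, -2.296, 0.006]
wrist_force: [1.2, 0.7, -0.2]
width: 0.401
grip_force: 0.0
```

>>> jog_arm --deltas '[-0.35,0.02,-0.02,0,0,0,-0.2,-0.35,0.02,-0.02,0,0,0,-0.2,-0.35,0.02,-0.02,0,0,0,-0.2,-0.35,0.02,-0.02,0,0,0,-0.2,-0.35,0.02,-0.02,0,0,0,-0.2,-0.35,0.02,-0.02,0,0,0,-0.2,-0.35,0.02,-0.02,0,0,0,-0.2,-0.35,0.02,-0.02,0,0,0,-0.2]'

```text
time: 35.4
tool_pos: [0.4537, -0.1616, 0.3743]
tcp_rot: [-2.15, -2.29, 0.007]
wrist_force: [-0.1, 0.7, 0.3]
width: 0.401
grip_force: 0.0
```

```bash
python3 - <<'E'
from h import *
from cups import red
import pickle
t=read_camera('top');s=read_camera('side');pickle.dump((s,t),open('stf.pkl','wb'))
print(readout.read_state()['tool_pos'])
def blob(im,lo,hi):
    m=cv2.inRange(cv2.cvtColor(im,cv2.COLOR_BGR2HSV),lo,hi);n,_,st,ce=cv2.connectedComponentsWithStats(m);return [(int(st[i,4]),ce[i].round(1).tolist()) for i in range(1,n) if st[i,4]>8]
for c,n in((t,'top'),(s,'side')):
    print(n,'red',red(c)); print(n,'orange',blob(c['color'],(5,150,80),(16,255,255)))
    print(n,'blue',blob(c['color'],(108,150,60),(125,255,255)))
m=cv2.inRange(t['color'],(170,170,170),(255,255,255));n,_,st,ce=cv2.connectedComponentsWithStats(m)
print('white',[(int(st[i,4]),ce[i].round(1).tolist()) for i in range(1,n) if 8<st[i,4]<2000 and ce[i][1]>140])
for nm,x,y in(('or',.591,.205),('wh',.4995,.1985),('red',.408,.1915)):
    print(nm,'top exp cups',[proj(t,(x,y+d,.107)).round(0) for d in(-.058,.058)],'side',[proj(s,(x,y+d,.072)).round(0) for d in(-.058,.058)])
E
python3 fit.py
```

```text
[ 0.45340642 -0.15725787  0.37403571]
top red [(np.int32(115), array([474.7, 160.2])), (np.int32(28), array([240.8, 243.2])), (np.int32(20), array([197.6, 250.2])), (np.int32(42), array([243. , 256.6])), (np.int32(45), array([200.2, 264.1]))]
top orange [(19, [230.4, 183.2]), (12, [188.3, 189.7]), (50, [232.8, 196.7]), (50, [191.4, 204.5]), (61, [128.5, 236.5])]
top blue [(82, [481.2, 157.9]), (524, [122.1, 211.0])]
side red [(np.int32(17), array([352.8, 108.5])), (np.int32(17), array([298.9, 237.9]))]
side orange [(50, [245.1, 206.3]), (39, [190.2, 309.3])]
side blue [(552, [163.2, 300.1])]
white [(75, [228.6, 169.3]), (48, [191.4, 177.0]), (34, [363.1, 190.1]), (283, [120.2, 209.7]), (32, [422.1, 207.1]), (16, [236.1, 212.6]), (17, [238.0, 225.3]), (37, [351.9, 235.7]), (35, [412.1, 253.7]), (76, [380.0, 288.5])]
or top exp cups [array([231., 192.]), array([192., 196.])] side [array([245., 213.]), array([219., 235.])]
wh top exp cups [array([236., 222.]), array([197., 226.])] side [array([269., 227.]), array([243., 251.])]
red top exp cups [array([241., 253.]), array([201., 257.])] side [array([293., 242.]), array([268., 268.])]
[31.6983  4.      0.    ]
[3.14159e+01 3.50000e+00 2.00000e-03]
[30.8861  4.5     0.    ]
[ 3.06182e+01  4.50000e+00 -2.00000e-03]
[ 3.02384e+01  5.00000e+00 -2.00000e-03]
mid [0.50033293 0.20003983] far [0.64797241 0.21036379] near [0.35269345 0.18971588]
```

All three cup pairs are at their hung positions, the door is still open, and no blue headset is in view. Handing in.

```bash
python3 -c "
from h import *
print(finish_job())"
```

```text
the job is handed in; nothing more can be done
None
```

The job is handed in at about 35 s. The orange, white and red headsets, the only three I could find, hang on the door's rail, the door stands wide open, and I kept clear of the slide box, oil bottle and mug. It took two presses to open the door and two tries to grip white, and `finish_job()` returned no verdict.

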